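# Load and lock the filter manifold

### The job

Get the filter manifold ready: swing both lock collars right clear, and set every white filter cup on the bench flange down and fully home in a pocket of its own (any pockets). Then, with the collars still clear, lower the clamp plate gently and level over the two locating pins until it lies flush on the block, and turn both lock collars back to their locked marks so that their tongues hold the plate down. Leave the bottle, beaker and jar alone.

Things in the scene. Friction and masses are not known exactly. Their poses are not given: they have to be found in the camera images.
- manifold: filter manifold base, a fixed grey plastic block 130 (x) x 320 (y) x 30 mm; origin: centre of its underside, y along its long side. Four round pockets in its top, 47 mm across, 7 mm deep, at (+-36, +-45) mm. A lock collar near each end; a short black line on the block just outside each collar, at the same x as the collar's axis, is its locked mark
- deck (a point): centre of the manifold's flat top face (the deck), 30 mm above the bench; axes as the manifold's. Two upright bullet-nosed steel locating pins stand on the deck at (0, +-88) mm: 10 mm across, 38 mm high, the top 12 mm tapering to 4 mm
- plate_under (a point): centre of the clamp plate's underside; z up, y along its long side. Loose aluminium plate 130 (x) x 210 (y) x 8 mm, about 0.4 kg, two 12.5 mm pin holes at (0, +-88) mm and two slots 38 (x) x 136 (y) mm centred at (+-36, 0) mm: cup bodies stand up through them, flanges cannot pass. Same after a half turn. Starts flat on one of the mats
- plate_grip (a point): centre of the clamp plate's handle, 61 mm above the plate's underside: a black straight bar 14 mm wide (x) x 80 mm long (y) x 18 mm high on two steel posts, over the plate's centre of mass; axes as the plate's
- collar_left (a joint): turn (rad) of the lock collar at the manifold's +y end, upright axis at (35, 130) mm. 0 = locked mark: tongue straight along the manifold's -y over the plate's end, grip bar in line with the black line. Grows counter-clockwise from above; from 1.2 the tongue is clear of the plate. Stops at -0.35 and 1.9, so it can pass the mark; stays where left (0.06 N m)
- collar_left_grip (a point): on that collar's axis, 38 mm above the deck, on its black grip bar: 12 mm wide x 36 mm long, 18 to 50 mm above the deck. Turns with the collar: its y lies along the grip bar, its -y is the way the steel tongue points (14 mm wide, reaching 45 mm from the axis, 10 to 16 mm above the deck)
- collar_right (a joint): turn (rad) of the other lock collar, at the -y end, axis at (-35, -130) mm of the manifold: the same part set half round, so at 0 its tongue points along the manifold's +y; also grows counter-clockwise from above, same stops and friction
- collar_right_grip (a point): as collar_left_grip, for the right collar (-y of the point is the way the tongue points)
- cup_mat: thin black rubber mat 250 x 190 x 4 mm on which the cups stand at the start; fixed; origin under its centre
- plate_mat: another mat of the same size, on which the clamp plate starts; fixed
- pocket0 (a point): centre of the floor of a pocket in the manifold, 7 mm below the deck (23 mm above the bench); axes as the manifold's
- pocket1 (a point): centre of the floor of a pocket in the manifold, 7 mm below the deck (23 mm above the bench); axes as the manifold's
- pocket2 (a point): centre of the floor of a pocket in the manifold, 7 mm below the deck (23 mm above the bench); axes as the manifold's
- pocket3 (a point): centre of the floor of a pocket in the manifold, 7 mm below the deck (23 mm above the bench); axes as the manifold's
- cup0_mid (a point): white plastic filter cup shaped like a top hat, 34 mm tall, 40 g: a wide flange 44 mm across and 6 mm thick at its foot, above it a round body 30 mm across with a grey disc in its top. This point is half-way up, 17 mm above its foot; z points out of its top. It stands flange down at the start. Two to four such cups are there
- cup1_mid (a point): white plastic filter cup shaped like a top hat, 34 mm tall, 40 g: a wide flange 44 mm across and 6 mm thick at its foot, above it a round body 30 mm across with a grey disc in its top. This point is half-way up, 17 mm above its foot; z points out of its top. It stands flange down at the start. Two to four such cups are there
- cup2_mid (a point): white plastic filter cup shaped like a top hat, 34 mm tall, 40 g: a wide flange 44 mm across and 6 mm thick at its foot, above it a round body 30 mm across with a grey disc in its top. This point is half-way up, 17 mm above its foot; z points out of its top. It stands flange down at the start. Two to four such cups are there
- cup3_mid (a point): white plastic filter cup shaped like a top hat, 34 mm tall, 40 g: a wide flange 44 mm across and 6 mm thick at its foot, above it a round body 30 mm across with a grey disc in its top. This point is half-way up, 17 mm above its foot; z points out of its top. It stands flange down at the start. Two to four such cups are there
- sample_bottle: white plastic sample bottle with yellow cap, 52 mm across, 120 mm tall; bystander, origin at its foot
- beaker: clear plastic beaker, 76 mm across, 100 mm tall; bystander, origin at its foot
- jar: squat amber glass jar with white lid, 68 mm across, 70 mm tall; bystander, origin at its foot
Things that resemble listed ones, but are neither listed nor needed, are in the scene too. Leave any green look-alike of the part that bears cup0_mid alone. What is shaped like the part that bears cup1_mid but purple is not meant.

How it is judged:
By the outcome, as a careful person would: the job done as asked, in the order asked, and still so for the second after the job is handed in, with the robot touching nothing.
Of cup0, cup1, cup2, cup3 only 2 to 4 are there at a start; the rules pass over those that are not, and their reading is None.
At some moment in a run one of cup0, cup1, cup2, cup3, plate may be knocked a few centimetres aside while the robot is not near it.
It also fails if it takes over 210 s, if anything falls off the work surface, if the arm or the gripper's body presses on something with over 40 N, if the wrist force passes 120 N, or if a joint passes its speed limit or range.

### The arm

A 6-joint arm with a two-finger parallel gripper is mounted at the origin on the work surface. World frame = base frame: x ahead of the robot, y to its left, z up, the work surface at z = 0. Lengths are in m, angles in rad, forces in N, time in s.
With the tool pointing down it reaches from about 0.275 to 0.75 m from the base axis. Payload 10.2 kg.
Tool frame: the origin (TCP) lies at the very end of the fingers, on their centre line; the grasp point (between the pads) lies 19 mm behind it; y points along the fingers, x is the direction in which the jaws open and shut, and the axes are right-handed (so a half turn about y gives the same grasp; the last joint's range is limited). The gripper opens to 85 mm and grips with 20 to 120 N. Pads are 22 mm wide; open, the fingers measure 114 mm over their backs; the gripper's body (76 mm by 85 mm) begins 54 mm behind the grasp point. The pads swing forward as they close: fully open they stand 13 mm farther back than shut.
Start: joints at [-1.481, 0.313, 1.498, -0, 1.331, -0.223], TCP at [0.162, -0.5, 0.231] pointing down, gripper open.
Joint ranges: [-2.94, 2.94], [-0.97, 2.17], [0.19, 2.56], [-1.23, 4.37], [0.02, 3.11], [-2.88, 2.88]. Speed limits (rad/s): [2.39, 2.39, 3.01, 3.14, 3.14, 3.14].

### API

Orientations are given as a rotation vector (axis times angle).
In Python, from bench import r, optics, outline_of, tip_of gives the robot as it stands. The module is installed in compiled form; this text tells all that it offers.
- The arm moves only by the shell command python3 -m creep 'ROWS' [OPENING] [FORCE]. ROWS is JSON, one flat list of numbers, 4 for each row, row after row: the shift along the tool's x, y, z in mm, then the turn about the tool's y in degrees. A call has 1 to 10 rows; each row shifts and turns the commanded pose from where the row before left it, along the tool's axes as they then stand; what a row does not reach is not made up. A row lasts 1/8 s, in which the tool goes at most 62.5 mm and 10.7 degrees, less where a joint would pass 70% of its speed; a pose out of reach is approached as far as the arm can. A call is refused whole if a number of a shift passes 62.5 or a number of a turn 10.7, either way. A call with a gripper value outside its range is refused whole. OPENING is the opening, from -1 (shut) to 1 (fully open), set as the call begins (- or left out, the last holds). The fingers move at their own pace and stop on an object; FORCE is the grip in N (left out, the last holds). Time passes only in rows, so rows that do not move let the fingers close. It gives the time, the measured TCP pose, the force and the opening at its end, in the units of the state.
- r.get_obs(): the state, without advancing time (a new reading comes with each control period).
- optics.get_image(name): name is "side" or "top"; returns a dict with "color" (420x560x3 uint8, red, green, blue), "depth" (420x560 float32, m along the optical axis (not along the pixel's ray), 0 where there is no reading), "vfov" (degrees; the focal length in pixels is half the picture's height over the tangent of half this angle, whatever the lens; pixels are square), "cx", "cy" (the principal point, pixels), "view" (4x4, takes a point from world to camera coordinates). Camera axes: x right, y down, z forward; pixel columns grow to the right and rows downward; lengths in m; the calibration is good to about 2 mm. A picture is of the moment at which its call begins.
- r.close_job(): hands the job in, once; it reports no verdict.
Trained networks look in the newest picture that a camera, given by its name, has taken for a name from the list of things; names that differ only in an ending like _2 or _b are one class to them, and where a whole thing is asked for, a point or a joint stands for the part that bears it (a point fixed in the world has none). Each returns a list of dicts, best first, with "p" (0 to 1); they miss things now and then, are a little off and sometimes report something else, mostly with a low value. They report only what shows in the picture. A call takes as long as a camera call. They do not tell look-alikes from the thing itself.
- outline_of(camera, thing): "mask" (420x560 bool, what is visible of it).
- tip_of(camera, thing): "point" ([x, y, z] in m, in world coordinates, good to about 4 mm: a listed point, or the origin of a listed thing).
The state is a dict: "clock": time; "joints": joint angles; "dq": joint speeds; "joint_torque": joint torques, N m; "tcp_pos": TCP position; "tool_rot": TCP orientation; "wrist_force": force on the tool from outside, world axes, zero at the start; "ft_torque": the same for the moment, N m; "width": finger opening in m.
Only numpy, scipy, OpenCV 4.12 (cv2) and the standard library are available. Lean on these libraries where they do the work, as an engineer would, in place of code of your own. Each camera call takes 0.05 s, during which the arm holds its last target.

## Working session

There is one attempt and no reset: what is moved stays moved. The work goes in short steps, Python scripts to look and compute and a shell command to move; the robot and the scene stay as the last step left them, time stands still between calls to the robot, and variables do not carry over. Pictures are saved under pics/ and viewed, and the job is handed in when it is done.

```bash
mkdir -p pics; python3 - <<'E'
from bench import r, optics, outline_of, tip_of
import cv2
o=r.get_obs()
for k in o: print(k,o[k])
for n in ("top","side"):
    im=optics.get_image(n); cv2.imwrite(f"pics/{n}0.png",im["color"][:,:,::-1]); print(n,im["vfov"],im["cx"],im["cy"],im["view"])
E
```

```text
clock 0.0
joints [-1.48142201e+00  3.13427326e-01  1.49846667e+00 -2.13812937e-05
  1.33100064e+00 -2.23404217e-01]
dq [ 0.00237294 -0.00187855  0.00080422 -0.00012149  0.00253034  0.0002365 ]
joint_torque [-1.52388252e-04 -4.12274837e+01 -2.59740651e+01 -1.97266386e-04
  4.25568302e-03 -3.76480671e-05]
tcp_pos [ 0.16150078 -0.49925836  0.23073554]
tool_rot [-1.34009516  0.9763517  -0.97490477]
wrist_force [-0.3968062  -0.14229669 -0.76481656]
ft_torque [-0.01113611  0.04624003  0.00306912]
width 0.08578333145274508
top 52.450039050047266 287.4508372535155 207.79314684537886 [[ 0.01805413 -0.99967992  0.01772325  0.04117559]
 [-0.99723642 -0.01928201 -0.07174763  0.60363624]
 [ 0.07206641 -0.01637893 -0.99726534  1.30143421]
 [ 0.          0.          0.          1.        ]]
side 45.571613531870014 283.7798331407131 211.18453124730004 [[-0.7544611  -0.65620617  0.01348751  0.50792781]
 [-0.33708103  0.36975676 -0.86582696  0.23847237]
 [ 0.5631739  -0.65777914 -0.50016174  0.99768565]
 [ 0.          0.          0.          1.        ]]
```

View pics/top0.png

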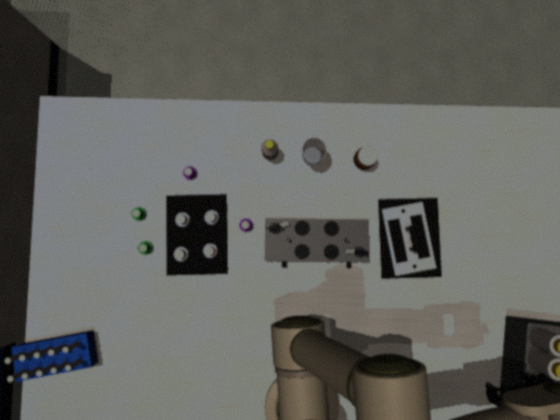

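View pics/side0.png

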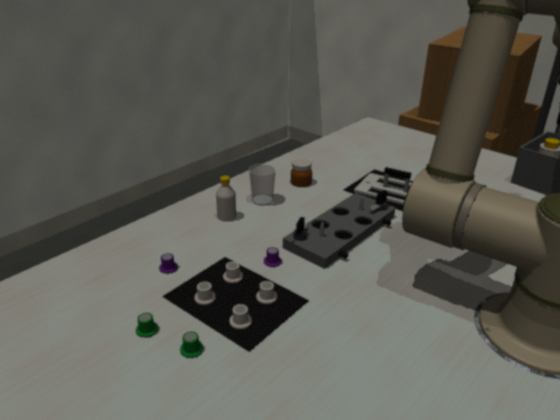

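The top view shows four white cups on the cup mat at about (182,219), (211,216), (180,254) and (210,250). Off the mat are two green look-alikes at (138,213) and (145,247) and two purple ones at (190,172) and (245,225). The manifold is at (317,240) and the plate on its mat at (410,238).

```bash
cat > h.py <<'E'
from bench import r, optics, outline_of, tip_of
import cv2, numpy as np
from scipy.spatial.transform import Rotation as R
def snap(n,name=None,box=None,s=1,g=1.0):
    im=optics.get_image(n)
    c=im["color"][:,:,::-1]
    if name:
        d=c if box is None else c[box[1]:box[3],box[0]:box[2]]
        d=np.clip(255*(d/255.)**g,0,255).astype(np.uint8)
        d=cv2.resize(d,None,fx=s,fy=s,interpolation=cv2.INTER_CUBIC)
        cv2.imwrite(f"pics/{name}.png",d)
    return im
def f(im): return im["color"].shape[0]/2/np.tan(np.radians(im["vfov"]/2))
def proj(im,p):
    q=im["view"][:3,:3]@np.asarray(p)+im["view"][:3,3]
    return np.array([im["cx"]+f(im)*q[0]/q[2],im["cy"]+f(im)*q[1]/q[2]])
def ray(im,uv):
    Rm=im["view"][:3,:3];t=im["view"][:3,3]
    d=np.array([(uv[0]-im["cx"])/f(im),(uv[1]-im["cy"])/f(im),1.])
    return -Rm.T@t, Rm.T@d
def onz(im,uv,z):
    o,d=ray(im,uv); return o+d*(z-o[2])/d[2]
def deproj(im,uv):
    o,d=ray(im,uv); return o+d*im["depth"][int(round(uv[1])),int(round(uv[0]))]
def tool():
    o=r.get_obs(); return np.array(o["tcp_pos"]),R.from_rotvec(o["tool_rot"])
E
python3 - <<'E'
from h import *
np.set_printoptions(precision=4,suppress=True)
p,T=tool(); print(T.as_matrix())
T0=snap("top","topA",(120,150,460,300),2.3,0.6)
S0=snap("side","sideA",(120,150,460,370),2.3,0.6)
for n in ["manifold","deck","collar_left_grip","collar_right_grip","pocket0","cup0_mid","plate_grip","plate_under","cup_mat","plate_mat","collar_left","sample_bottle","beaker","jar"]:
  for c in ("top","side"):
    print(n,c,[(np.round(d["point"],4).tolist(),round(d["p"],2)) for d in tip_of(c,n)])
E
```

```text
[[ 0.3077 -0.0001  0.9515]
 [-0.9515  0.0011  0.3077]
 [-0.001  -1.      0.0002]]
manifold top [([0.5062, -0.0356, 0.0049], 0.66), ([0.5429, 0.095, 0.0698], 0.65)]
manifold side [([0.5096, -0.0419, 0.0003], 0.6)]
deck top [([0.5074, -0.0387, 0.0309], 0.72)]
deck side [([0.5097, -0.0365, 0.0274], 0.57)]
collar_left_grip top [([0.5436, 0.0954, 0.0712], 0.49)]
collar_left_grip side [([0.5418, 0.0939, 0.0682], 0.74)]
collar_right_grip top [([0.4725, -0.1646, 0.0687], 0.7), ([0.768, -0.1874, 0.0011], 0.57), ([0.5651, 0.3795, 0.0216], 0.19)]
collar_right_grip side [([0.4721, -0.1612, 0.073], 0.52), ([0.7686, -0.1862, -0.0016], 0.24)]
pocket0 top [([0.4714, 0.0111, 0.0227], 0.89), ([0.5432, 0.0107, 0.0217], 0.76), ([0.5415, -0.082, 0.0256], 0.73), ([0.4729, -0.0794, 0.0265], 0.58)]
pocket0 side [([0.4716, 0.0042, 0.0234], 0.91), ([0.5434, -0.0867, 0.0244], 0.84), ([0.5428, 0.0077, 0.0215], 0.64), ([0.473, -0.0872, 0.0209], 0.63)]
cup0_mid top [([0.5636, 0.3792, 0.0213], 0.7), ([0.5778, 0.5191, 0.016], 0.57), ([0.4772, 0.4963, 0.017], 0.5), ([0.4552, 0.3815, 0.0222], 0.41)]
cup0_mid side [([
[... 169 characters left out ...]
004], 0.23)]
plate_grip side [([0.5165, -0.3296, 0.0663], 0.84)]
plate_under top [([0.5171, -0.3249, 0.0018], 0.66)]
plate_under side [([0.5141, -0.3247, 0.006], 0.83), ([0.7803, 0.1103, -0.0011], 0.34)]
cup_mat top [([0.5143, 0.3362, 0.0014], 0.93)]
cup_mat side [([0.5196, 0.3385, 0.0039], 0.89), ([0.473, -0.1651, 0.0706], 0.57)]
plate_mat top [([0.5172, -0.3322, 0.0001], 0.85)]
plate_mat side [([0.5176, -0.3293, 0.0008], 0.78)]Traceback (most recent call last):
  File "<stdin>", line 8, in <module>
ValueError: it knows: beaker, collar_left_grip, collar_right_grip, cup0_mid, cup1_mid, cup2_mid, cup3_mid, cup_mat, deck, jar, manifold, plate_grip, plate_mat, plate_under, pocket, sample_bottle
```

View pics/topA.png

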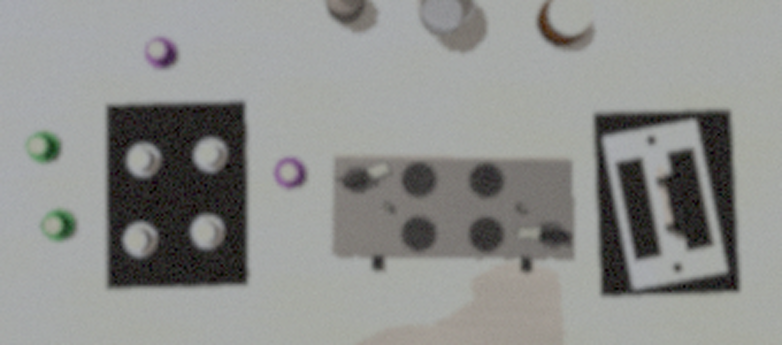

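View pics/sideA.png

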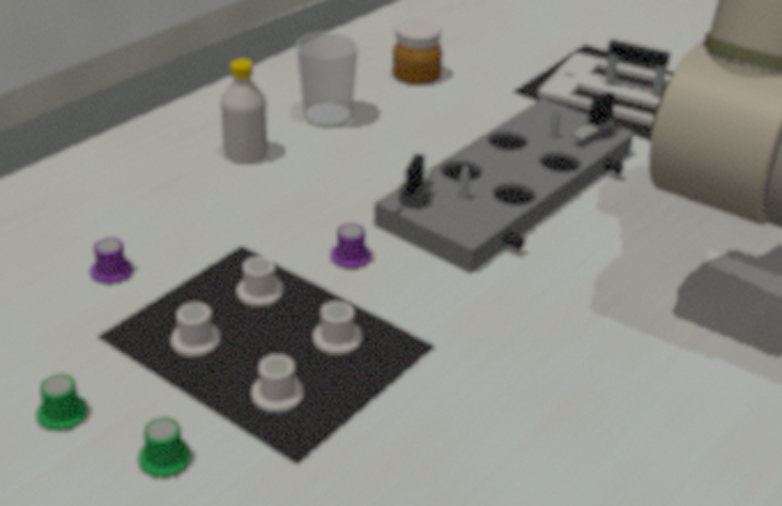

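```bash
python3 - <<'E'
from h import *
np.set_printoptions(precision=4,suppress=True)
T0=snap("top"); S0=snap("side")
def rect(c,im,n,z):
    for d in outline_of(c,n)[:6]:
        m=d["mask"].astype(np.uint8)
        cs,_=cv2.findContours(m,cv2.RETR_EXTERNAL,cv2.CHAIN_APPROX_NONE)
        k=max(cs,key=cv2.contourArea)[:,0,:].astype(float)
        P=np.array([onz(im,u,z)[:2] for u in k]).astype(np.float32)
        (cx,cy),(w,h),a=cv2.minAreaRect(P*1000)
        print(n,c,round(d["p"],2),"px",k.mean(0).round(),"c",round(cx,1),round(cy,1),"wh",round(w,1),round(h,1),"a",round(a,2),"area",m.sum())
rect("top",T0,"manifold",.03)
rect("top",T0,"plate_mat",.004)
rect("top",T0,"cup_mat",.004)
rect("top",T0,"plate_under",.012)
rect("top",T0,"collar_left_grip",.05)
rect("top",T0,"collar_right_grip",.05)
rect("top",T0,"cup0_mid",.01)
rect("top",T0,"plate_grip",.012)
for n in ["pocket0","cup0_mid","plate_grip","plate_under","deck","collar_left_grip","collar_right_grip"]:
  for c in ("top","side"):
    print(n,c,[(np.round(d["point"],4).tolist(),round(d["p"],2)) for d in tip_of(c,n)])
snap("top","topB",(255,205,385,275),6,.5)
snap("top","topC",(370,190,450,285),6,.5)
E
```

```text
manifold top 0.94 px [317. 241.] c 498.5 -38.1 wh 149.1 318.1 a 0.07 area 4491
plate_mat top 0.74 px [409. 238.] c 518.8 -331.4 wh 250.1 193.4 a 2.45 area 2964
cup_mat top 0.94 px [196. 234.] c 517.4 334.8 wh 249.2 191.5 a 1.4 area 4223
plate_under top 0.72 px [408. 238.] c 516.5 -327.0 wh 214.4 135.3 a 11.5 area 2060
collar_left_grip top 0.42 px [277. 226.] c 541.3 81.5 wh 28.5 59.1 a 6.27 area 136
collar_right_grip top 0.71 px [408. 238.] c 516.0 -315.5 wh 204.2 128.9 a 11.39 area 1915
collar_right_grip top 0.61 px [182. 219.] c 561.4 369.7 wh 38.7 40.2 a 46.66 area 159
collar_right_grip top 0.57 px [356. 251.] c 473.8 -156.6 wh 24.1 66.6 a 1.0 area 129
collar_right_grip top 0.16 px [317. 241.] c 499.0 -37.2 wh 144.5 312.7 a 0.97 area 4455
cup0_mid top 0.65 px [182. 219.] c 563.9 378.1 wh 40.5 46.7 a 1.1 area 179
cup0_mid top 0.6 px [138. 213.] c 578.4 516.3 wh 37.4 43.5 a 1.11 area 157
cup0_mid top 0.57 px [145. 248.] c 470.6 491.7 wh 43.3 46.1 a 2.33 area 186
plate_grip top 0.85 px [408. 238.] c 514.9 -326.1 wh 210.5 134.2 a 11.5 area 1840
plate_grip top 0.51 px [316. 240.] c 499
[... 547 characters left out ...]
0.3367, 0.0026], 0.26)]
cup0_mid side [([0.5606, 0.3802, 0.0224], 0.93), ([0.5792, 0.5182, 0.017], 0.93), ([0.4715, 0.4905, 0.0201], 0.87)]
plate_grip top [([0.5193, -0.3291, 0.0636], 0.68)]
plate_grip side [([0.5171, -0.3266, 0.0643], 0.9)]
plate_under top []
plate_under side [([0.5149, -0.3244, 0.0049], 0.76)]
deck top [([0.5058, -0.0409, 0.0295], 0.84)]
deck side [([0.5085, -0.0367, 0.0315], 0.81), ([0.512, -0.3228, 0.0035], 0.66)]
collar_left_grip top [([0.5388, 0.0939, 0.0683], 0.68)]
collar_left_grip side [([0.5432, 0.0925, 0.072], 0.69)]
collar_right_grip top [([0.4725, -0.1677, 0.0702], 0.6)]
collar_right_grip side [([0.5086, -0.0386, 0.004], 0.51), ([0.4739, -0.1645, 0.0685], 0.49)]
```

```bash
ls pics
```

```text
side0.png
sideA.png
top0.png
topA.png
topB.png
topC.png
```

View pics/topB.png

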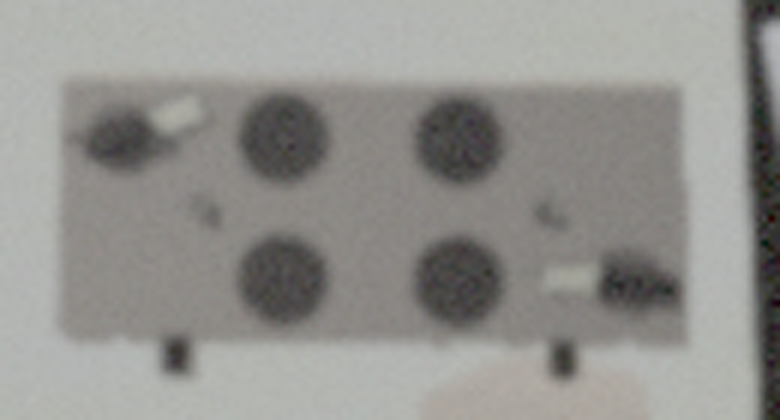

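View pics/topC.png

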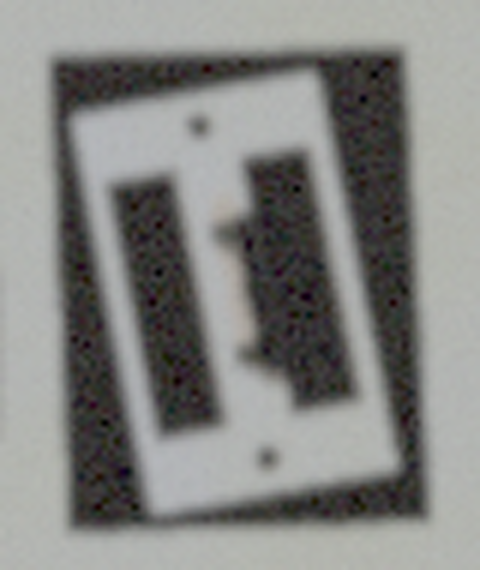

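The top crop shows the left collar's tongue at about +27°, pointing at crop px (178,115), and the right collar's tongue near its mark at (570,278). The plate's holes are at (198,125) and (267,458), so its long axis lies about 12° off world x. Next I take averaged sub-pixel measurements.

```bash
cat > meas.py <<'E'
from h import *
np.set_printoptions(precision=1,suppress=True)
def avg(n,k=6):
    ims=[optics.get_image(n) for _ in range(k)]
    a=dict(ims[0]); a["color"]=np.mean([i["color"] for i in ims],0)
    d=np.array([i["depth"] for i in ims]); d[d==0]=np.nan
    a["depth"]=np.nanmedian(d,0)
    return a
def gray(im): return im["color"].mean(2)
def soft(im,c,rad,dark=True,lo=None,hi=None):
    """soft centroid of dark/bright blob around pixel c"""
    g=gray(im); H,W=g.shape; yy,xx=np.mgrid[:H,:W]
    sel=(xx-c[0])**2+(yy-c[1])**2<rad**2
    v=g[sel]; lo=np.percentile(v,3) if lo is None else lo; hi=np.percentile(v,97) if hi is None else hi
    w=np.clip((hi-g)/(hi-lo),0,1) if dark else np.clip((g-lo)/(hi-lo),0,1)
    w=np.where(sel,np.clip((w-.25)/.5,0,1),0)
    return np.array([(w*xx).sum(),(w*yy).sum()])/w.sum(), w.sum()
def cupmask(im,p,z0,up=8):
    """hull mask of cup with foot centre p at height z0"""
    t=np.linspace(0,2*np.pi,80)[:-1]; m=np.zeros((420*up//1,560*up),np.uint8) if False else None
    def ring(rr,z): return np.array([proj(im,[p[0]+rr*np.cos(a),p[1]+rr*np.sin(a),z]) for a in t])
    a=np.vstack([ring(.022,z0),ring(.022,z0+.006)]); b=np.vstack([ring(.015,z0+.006),ring(.015,z0+.034)])
    o=np.floor(np.vstack([a,b]).min(0))-2; sz=(np.vstack([a,b]).max(0)-o+3)
    m=np.zeros((int(sz[1]*up),int(sz[0]*up)),np.uint8)
    for q in(a,b): cv2.fillConvexPoly(m,cv2.convexHull(((q-o+.5)*up).astype(np.int32)),1)
    y,x=np.nonzero(m); return o+np.array([x.mean(),y.mean()])/up-.5
def cupfit(im,c,rad,z0):
    c,_=soft(im,c,rad,False); 
    for _ in range(3): c,_=soft(im,c,rad,False)
    p=onz(im,c,z0+.012)[:2]
    for _ in range(5):
        e=c-cupmask(im,p,z0); q=proj(im,[*p,z0+.012])
        p=onz(im,q+e,z0+.012)[:2]
    return p,c
E
python3 - <<'E'
from meas import *
T=avg("top"); S=avg("side")
print("pockets")
for pp in [(.472,.007),(.472,-.083),(.544,.009),(.544,-.083)]:
    for im in (T,S):
        c=proj(im,[*pp,.03])
        for _ in range(3): c,w=soft(im,c,11 if im is T else 13)
        print(c,w,onz(im,c,.03)*1000)
print("cups")
for cc in [(182,219),(211,216),(180,254),(210,250)]:
    p,c=cupfit(T,cc,10,.004)
    s=proj(S,[*p,.02]); p2,c2=cupfit(S,s,17,.004)
    print(c,p*1000,c2,p2*1000)
print("holes")
for cc in [(370+198/6,190+125/6),(370+267/6,190+458/6)]:
    c,w=soft(T,cc,4.0); print(c,w,onz(T,c,.012)*1000)
print("tongues")
for cc in [(255+178/6,205+115/6),(255+570/6,205+278/6)]:
    c,w=soft(T,cc,5,False); print(c,w,onz(T,c,.046)*1000)
E
```

```text
pockets
[301.7 251.2] 192.4175921029438 [469.8   6.5  30. ]
[346.4 239.1] 238.88760656676135 [451.8  21.9  30. ]
[331.  251.5] 193.43253900222865 [470.4 -83.4  30. ]
[366.8 224.7] 325.58592118280745 [451.7 -69.3  30. ]
[301.9 227.8] 213.530732091235 [541.2   7.1  30. ]
[321.  226.5] 313.8679997721176 [533.4  16.9  30. ]
[331.2 228.2] 204.99614554424912 [541.9 -83.2  30. ]
[341.8 213. ] 307.52170267182373 [534.1 -75.   30. ]
cups
[181.2 218.8] [563.  382.4] [203.4 292.9] [568.9 379.8]
[210.4 216.5] [571.6 292. ] [238.  257.6] [606.2 240.8]
[179.8 253.4] [455.5 382.9] [239.2 316.3] [460.8 380. ]
[209.2 250. ] [467.7 292.6] [271.  281.3] [488.9 254.8]
holes
[402.8 210.5] 11.83129109908696 [ 601.8 -309.8   12. ]
[414.2 266. ] 12.729026783188674 [ 429.7 -345.1   12. ]
tongues
[284.4 223.1] 43.45005472717158 [554.2  61.3  46. ]
[349.5 250.8] 34.2421875 [ 473.9 -137.4   46. ]
```

```bash
python3 -m creep '[-24,9,44,0, -24,9,44,0, -24,9,44,0, -24,9,44,0, -24,9,44,0, -24,9,44,0, -25,9,44,0, -25,9,44,0, -25,9,44,0]' 0 60
```

```text
clock: 4.22
tcp_pos: [0.472, -0.168, 0.1502]
tool_rot: [-1.341, 0.975, -0.976]
wrist_force: [0.0, -0.5, -0.5]
width: 0.0429
```

```bash
python3 -m creep '[0,0,0,-9.5, 0,0,0,-9.5, 0,0,0,-9.5, 0,0,0,-9.5, 0,0,0,-9.5, 0,0,0,-9.5, 0,0,0,-9.5, 0,0,0,0]'
```

```text
clock: 5.22
tcp_pos: [0.4709, -0.1693, 0.1503]
tool_rot: [-1.569, 0.078, -0.078]
wrist_force: [-0.3, 0.0, 0.1]
width: 0.0426
```

```bash
cat >> h.py <<'E'
def go(x=None,y=None,z=None,phi=None):
    "prints tool-axis shift mm (x,y,z) and turn deg to reach the world target from measured pose"
    p,T=tool(); m=T.as_matrix(); ph=np.degrees(np.arctan2(m[1,0],m[0,0]))
    t=np.array([p[0] if x is None else x,p[1] if y is None else y,p[2] if z is None else z])
    s=m.T@(t-p)*1000
    print("pos",(p*1000).round(1),"phi",round(ph,1),"tilt",np.degrees(np.arccos(-m[2,1])).round(2),"shift",s.round(1),"turn", None if phi is None else round(-(((phi-ph)+180)%360-180),1), "F",np.round(r.get_obs()["wrist_force"],1),"w",round(r.get_obs()["width"]*1000,1))
E
python3 -m creep '[0,25,0,0, 0,25,0,0, 0,25,0,0, 0,23,0,0, 0,0,0,0]'
python3 - <<'E'
from h import *
go(.4708,-.1683,.051,-5.7)
for c in("top","side"):
    im=snap(c,c+"1",*(((300,200,400,290),6,.5) if c=="top" else ((330,150,440,240),6,.5)))
E
```

```text
clock: 5.85
tcp_pos: [0.4702, -0.1689, 0.0513]
tool_rot: [-1.568, 0.081, -0.077]
wrist_force: [0.2, -0.4, 0.7]
width: 0.0426
pos [ 470.2 -168.9   51.3] phi -5.7 tilt 0.17 shift [0.5 0.3 0.6] turn -0.0 F [ 0.2 -0.4  0.7] w 42.6
```

View pics/side1.png

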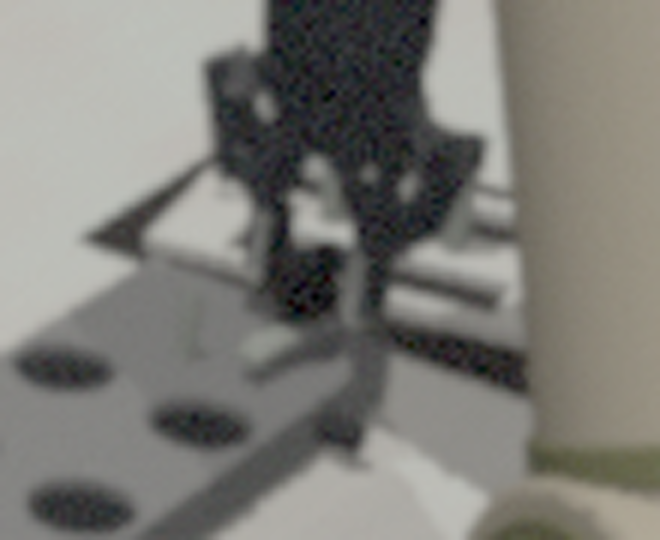

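```bash
python3 -m creep '[0,0,0,0, 0,0,0,0, 0,0,0,0, 0,0,0,0]' -1 30; python3 - <<'E'
from h import *
go(.4708,-.1683,.051,-5.7); print(r.get_obs()["ft_torque"])
E
```

```text
clock: 6.45
tcp_pos: [0.4723, -0.1698, 0.0533]
tool_rot: [-1.571, 0.074, -0.08]
wrist_force: [4.8, -0.2, 1.5]
width: 0.0116
pos [ 472.3 -169.8   53.3] phi -5.6 tilt 0.23 shift [-1.6  2.3  1.4] turn 0.1 F [ 4.8 -0.2  1.5] w 11.6
[-0.03099879 -0.57926253  0.04713609]
```

The fingers straddle the right bar, at crop px (300,280). The pull of +4.8 N in x says the axis is about 2 mm further out than my measurement, so I'll centre on it and turn.

```bash
python3 -m creep '[2,0,0,0, 0,0,0,0]'; python3 - <<'E'
from h import *
go(.4708,-.1683,.051,-5.7); print(r.get_obs()["ft_torque"])
E
```

```text
clock: 6.7
tcp_pos: [0.4724, -0.1698, 0.0533]
tool_rot: [-1.57, 0.077, -0.075]
wrist_force: [-7.0, -0.3, 10.5]
width: 0.0115
pos [ 472.4 -169.8   53.3] phi -5.6 tilt 0.09 shift [-1.7  2.3  1.4] turn 0.1 F [-7.  -0.3 10.5] w 11.5
[-0.16499714  1.27459151 -0.06149317]
```

```bash
python3 -m creep '[-1.2,-1.5,0,0, 0,0,0,0]'; python3 - <<'E'
from h import *
go(.4708,-.1683,.051,-5.7); print(r.get_obs()["ft_torque"])
E
```

```text
clock: 6.95
tcp_pos: [0.4722, -0.1698, 0.0534]
tool_rot: [-1.57, 0.076, -0.078]
wrist_force: [5.7, -4.0, -11.1]
width: 0.0111
pos [ 472.2 -169.8   53.4] phi -5.6 tilt 0.1 shift [-1.6  2.4  1.3] turn 0.1 F [  5.7  -4.  -11.1] w 11.1
[-0.57981594 -0.86897254  0.04232883]
```

```bash
python3 -m creep '[0.5,0.7,0,0, 0,0,0,-10, 0,0,0,-10, 0,0,0,-10, 0,0,0,0]'; python3 - <<'E'
from h import *
go(.4723,-.1683,.0535,80); print(r.get_obs()["ft_torque"])
E
```

```text
clock: 7.58
tcp_pos: [0.4733, -0.1697, 0.0534]
tool_rot: [-1.546, -0.338, 0.334]
wrist_force: [6.3, -1.1, -5.2]
width: 0.0114
pos [ 473.3 -169.7   53.4] phi 24.5 tilt 0.17 shift [-0.3 -0.1  1.7] turn -55.5 F [ 6.3 -1.1 -5.2] w 11.4
[-0.23485969 -0.93478512  0.02104421]
```

```bash
python3 -m creep '[0.4,0.2,0,-10, 0,0,0,-10, 0,0,0,-10, 0,0,0,-10, 0,0,0,-10, 0,0,0,-10,0,0,0,0]'; python3 - <<'E'
from h import *
go(.4723,-.1683,.0535,80); print(r.get_obs()["ft_torque"])
E
```

```text
clock: 8.45
tcp_pos: [0.4745, -0.1682, 0.0534]
tool_rot: [-1.256, -1.142, 1.135]
wrist_force: [12.4, 8.2, -3.9]
width: 0.0115
pos [ 474.5 -168.2   53.4] phi 84.5 tilt 0.28 shift [-0.3 -0.1  2.2] turn 4.5 F [12.4  8.2 -3.9] w 11.5
[ 1.22239086 -1.93023006  0.02341097]
```

```bash
python3 -m creep '[0,0,0,0, 0,0,0,0, 0,0,0,0, 0,-30,0,0, 0,-30,0,0, 0,-30,0,0, 0,0,0,0]' 0; python3 - <<'E'
from h import *
go(.5423,.0924,.15,24)
im=snap("top","top2",(255,205,385,275),6,.5)
E
```

```text
clock: 9.32
tcp_pos: [0.4733, -0.1698, 0.1448]
tool_rot: [-1.258, -1.139, 1.137]
wrist_force: [-0.1, 0.5, -0.5]
width: 0.0425
pos [ 473.3 -169.8  144.8] phi 84.4 tilt 0.23 shift [267.7  -5.6 -43.1] turn 60.4 F [-0.1  0.5 -0.5] w 42.5
```

View pics/top2.png

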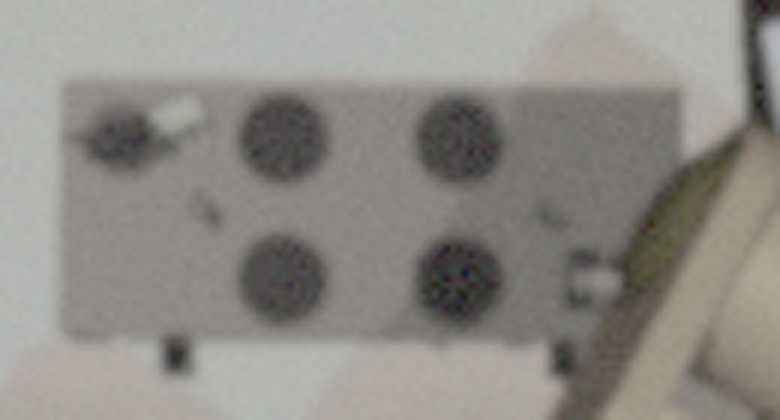

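```bash
python3 -m creep '[53.5,0,-8.6,0, 53.5,0,-8.6,0, 53.5,0,-8.6,0, 53.5,0,-8.6,0, 53.5,0,-8.6,0, 0,0,0,10, 0,0,0,10, 0,0,0,10, 0,0,0,10]'; python3 -m creep '[0,0,0,10, 0,0,0,10.4, 0,0,0,0]';  python3 - <<'E'
from h import *
go(.5423,.0918,.0535,24)
E
```

```text
clock: 10.5
tcp_pos: [0.5408, 0.0927, 0.1415]
tool_rot: [-1.485, -0.6, 0.603]
wrist_force: [0.0, 0.7, 0.3]
width: 0.0429
clock: 10.88
tcp_pos: [0.5409, 0.0927, 0.1418]
tool_rot: [-1.545, -0.328, 0.332]
wrist_force: [-0.1, 0.3, 0.1]
width: 0.0428
pos [540.9  92.7 141.8] phi 24.1 tilt 0.12 shift [ 1.1 88.3 -1.5] turn 0.1 F [-0.1  0.3  0.1] w 42.8
```

```bash
python3 -m creep '[1,29,-1.5,0, 0,29,0,0, 0,29,0,0, 0,0,0,0]'; python3 - <<'E'
from h import *
go(.5423,.0918,.0515,24)
im=snap("side","side2",(260,180,360,260),6,.5)
E
python3 -m creep '[0,0,0,0, 0,0,0,0, 0,0,0,0, 0,0,0,0]' -1 30; python3 - <<'E'
from h import *
go(.5423,.0918,.0535,24); print(r.get_obs()["ft_torque"])
E
```

```text
clock: 11.38
tcp_pos: [0.5415, 0.0918, 0.0538]
tool_rot: [-1.544, -0.327, 0.335]
wrist_force: [0.1, -0.3, 0.6]
width: 0.043
pos [541.5  91.8  53.8] phi 24.2 tilt 0.28 shift [ 0.8  2.3 -0.4] turn 0.2 F [ 0.1 -0.3  0.6] w 43.0
clock: 11.92
tcp_pos: [0.5421, 0.0911, 0.0571]
tool_rot: [-1.547, -0.328, 0.331]
wrist_force: [-8.6, -5.8, 9.0]
width: 0.0117
pos [542.1  91.1  57.1] phi 24.1 tilt 0.13 shift [0.5 3.6 0.6] turn 0.1 F [-8.6 -5.8  9. ] w 11.7
[-0.83666757  1.39849027  0.01942402]
```

View pics/side2.png

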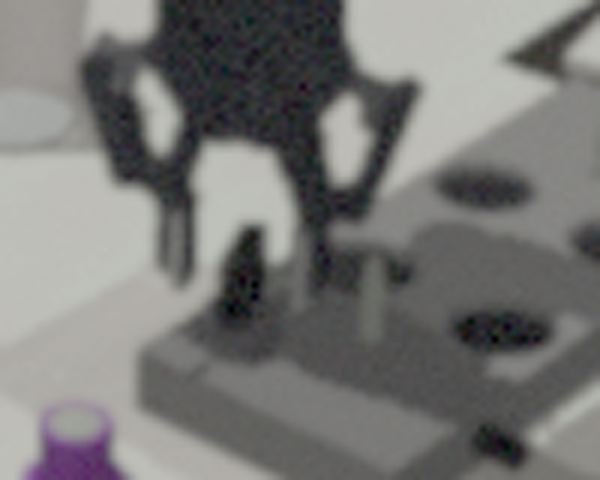

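Gripped the left bar, seen at crop px (240,270). Now turning it.

```bash
python3 -m creep '[0,-0.6,0,0, 0,0,0,-10, 0,0,0,-10, 0,0,0,-10, 0,0,0,-10, 0,0,0,-10, 0,0,0,-10.5,0,0,0,0]'; python3 - <<'E'
from h import *
go(.5423,.0918,.0535,86); print(r.get_obs()["ft_torque"])
E
python3 -m creep '[0,0,0,0, 0,0,0,0, 0,0,0,0, 0,-30,0,0, 0,-30,0,0, 0,-30,0,0, 0,0,0,0]' 0; python3 - <<'E'
from h import *
from meas import cupfit,avg
go(.565,.382,.15,90)
im=avg("top",3)
for cc in [(182,219),(211,216),(180,254),(210,250)]:
    p,c=cupfit(im,cc,10,.004); print(c,p*1000)
for c in ("top","side"):
  snap(c,c+"3",(120,190,400,300) if c=="top" else (120,150,440,370),2.5,.5)
  for n in ("cup0_mid","cup1_mid"): print(n,c,[(np.round(d["point"],4).tolist(),round(d["p"],2)) for d in tip_of(c,n)])
E
```

```text
clock: 12.92
tcp_pos: [0.543, 0.0924, 0.0572]
tool_rot: [-1.253, -1.139, 1.137]
wrist_force: [-1.0, 5.1, 2.8]
width: 0.0114
pos [543.   92.4  57.2] phi 84.5 tilt 0.07 shift [-0.7  3.7  0.7] turn -1.5 F [-1.   5.1  2.8] w 11.4
[0.9832124  0.20630372 0.06175295]
clock: 13.8
tcp_pos: [0.544, 0.0917, 0.1486]
tool_rot: [-1.256, -1.141, 1.136]
wrist_force: [-0.5, -0.6, -1.4]
width: 0.0428
pos [544.   91.7 148.6] phi 84.5 tilt 0.25 shift [291.   -1.5   6.9] turn -5.5 F [-0.5 -0.6 -1.4] w 42.8
[181.2 218.8] [563.  382.4]
[210.4 216.5] [571.6 292. ]
[179.8 253.4] [455.6 382.9]
[209.2 250. ] [467.7 292.6]
cup0_mid top [([0.478, 0.4945, 0.0192], 0.52), ([0.5619, 0.3791, 0.0203], 0.48)]
cup1_mid top [([0.7107, 0.3619, 0.0175], 0.62), ([0.5712, 0.292, 0.0211], 0.48)]
cup0_mid side [([0.4759, 0.4878, 0.0181], 0.93), ([0.5815, 0.5171, 0.0186], 0.74), ([0.5613, 0.3814, 0.0203], 0.54)]
cup1_mid side [([0.5726, 0.2862, 0.0172], 0.87), ([0.5505, 0.1819, 0.0176], 0.73), ([0.712, 0.3634, 0.0147], 0.56)]
```

View pics/side3.png

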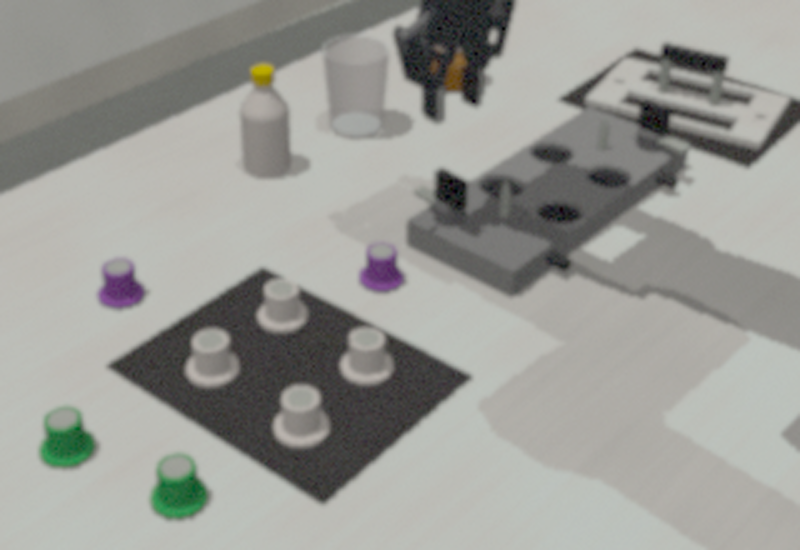

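View pics/top3.png

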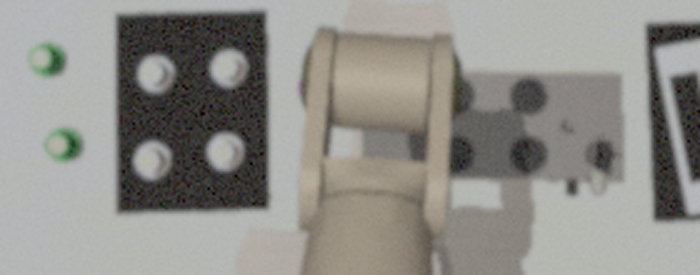

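Both collars are clear at about +84.5° (1.47 rad), and I located their axes by touch. That puts the manifold centre at about (0.507, -0.038) in the robot frame, with the top camera reading about 1.2 mm short in x.

There are four white cups in the top view at (181,219), (210,216), (180,253) and (209,250). They are white top hats on the black mat, so they fit the description. The green ones at (138,213) and (145,247) and the purple ones at (190,172) and (245,225) are off the mat and not meant. The enlarged crop confirms this.

First cup: the one at (210,216).

```bash
python3 - <<'E'
from h import *
go(.5725,.292,.100,90)
E
```

```text
pos [542.8  91.8 146.1] phi 84.5 tilt 0.04 shift [202.1  46.  -10.5] turn -5.5 F [-0.2  0.  -0.4] w 42.6
```

```bash
python3 -m creep '[50.5,0,-2.6,0, 50.5,0,-2.6,0, 50.5,0,-2.6,0, 50.6,16,-2.7,0, 0,30,0,-5.5, 0,20,0,0, 0,0,0,0]' 0.1; python3 - <<'E'
from h import *
go(.5725,.292,.015,90)
snap("side","s4",(170,230,320,340),5,.5)
E
```

```text
clock: 15.12
tcp_pos: [0.5718, 0.2918, 0.0789]
tool_rot: [-1.207, -1.207, 1.212]
wrist_force: [-0.5, 0.6, 0.2]
width: 0.0469
pos [571.8 291.8  78.9] phi 90.0 tilt 0.19 shift [ 0.2 63.9 -0.9] turn 0.0 F [-0.5  0.6  0.2] w 46.9
```

View pics/s4.png

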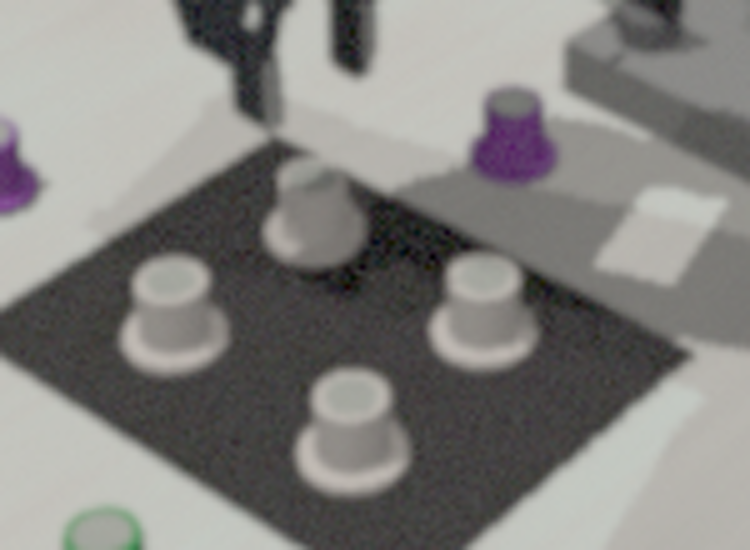

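```bash
python3 -m creep '[0,20,-1,0, 0,20,0,0, 0,15,0,0, 0,8,0,0, 0,0,0,0]'; python3 -m creep '[0,0,0,0, 0,0,0,0, 0,0,0,0, 0,0,0,0]' -1 25; python3 - <<'E'
from h import *
go(.5725,.292,.015,90)
E
```

```text
clock: 15.8
tcp_pos: [0.5735, 0.2919, 0.017]
tool_rot: [-1.209, -1.209, 1.21]
wrist_force: [-0.4, 0.4, 0.2]
width: 0.0472
clock: 16.3
tcp_pos: [0.5741, 0.2921, 0.0182]
tool_rot: [-1.21, -1.211, 1.209]
wrist_force: [0.2, 0.4, 5.8]
width: 0.0287
pos [574.1 292.1  18.2] phi 90.0 tilt 0.08 shift [-0.1  3.2  1.6] turn 0.0 F [0.2 0.4 5.8] w 28.7
```

```bash
python3 -m creep '[0,0,0,0, 0,0,0,0, 0,0,0,10, 0,0,0,10, 0,0,0,10, 0,0,0,10, 0,0,0,10, 0,0,0,10, 0,0,0,10, 0,0,0,10]' 0.1; python3 -m creep '[0,0,0,10, 0,0,0,0, 0,0,0,0]'; python3 - <<'E'
from h import *
go(.5725,.292,.015,0)
go(.5725,.292,.015,0)
E
python3 -m creep '[0,0,0,0, 0,0,0,0, 0,0,0,0, 0,0,0,0]' -1 30;python3 - <<'E'
from h import *
go(.5725,.292,.015,0)
E
```

```text
clock: 17.55
tcp_pos: [0.5735, 0.2919, 0.0172]
tool_rot: [-1.567, -0.132, 0.133]
wrist_force: [0.3, -0.0, -0.7]
width: 0.0471
clock: 17.92
tcp_pos: [0.5736, 0.292, 0.0173]
tool_rot: [-1.571, -0.003, 0.003]
wrist_force: [-0.1, 0.1, 0.4]
width: 0.0472
pos [573.6 292.   17.3] phi 0.2 tilt 0.02 shift [-1.1  2.3  0. ] turn 0.2 F [-0.1  0.1  0.4] w 47.2
pos [573.6 292.   17.3] phi 0.2 tilt 0.02 shift [-1.1  2.3  0. ] turn 0.2 F [-0.1  0.1  0.4] w 47.2
clock: 18.42
tcp_pos: [0.5737, 0.292, 0.0176]
tool_rot: [-1.571, -0.001, 0.0]
wrist_force: [0.7, 0.0, 2.7]
width: 0.0287
pos [573.7 292.   17.6] phi 0.0 tilt 0.02 shift [-1.2  2.6 -0. ] turn 0.0 F [0.7 0.  2.7] w 28.7
```

```bash
python3 -m creep '[0,-25,0,0, 0,-40,0,0, 0,-40,0,0, -4,0,-53,0, -5,0,-54,0, -5,0,-54,0, -5,0,-54,0, -5,0,-54,0, -5,0,-54,0]'; python3 -m creep '[-2,0,-52,0, 0,0,0,0]' ; python3 - <<'E'
from h import *
go(.5431,-.0828,.060,0)
snap("side","s5",(170,130,420,340),3,.5)
E
```

```text
clock: 19.55
tcp_pos: [0.5443, -0.0327, 0.1225]
tool_rot: [-1.571, -0.0, 0.001]
wrist_force: [-0.0, -0.4, 0.3]
width: 0.0288
clock: 19.8
tcp_pos: [0.5425, -0.086, 0.1224]
tool_rot: [-1.571, 0.003, -0.003]
wrist_force: [0.3, 0.4, -1.0]
width: 0.0289
pos [542.5 -86.  122.4] phi -0.2 tilt 0.02 shift [ 0.6 62.4  3.3] turn -0.2 F [ 0.3  0.4 -1. ] w 28.9
```

View pics/s5.png

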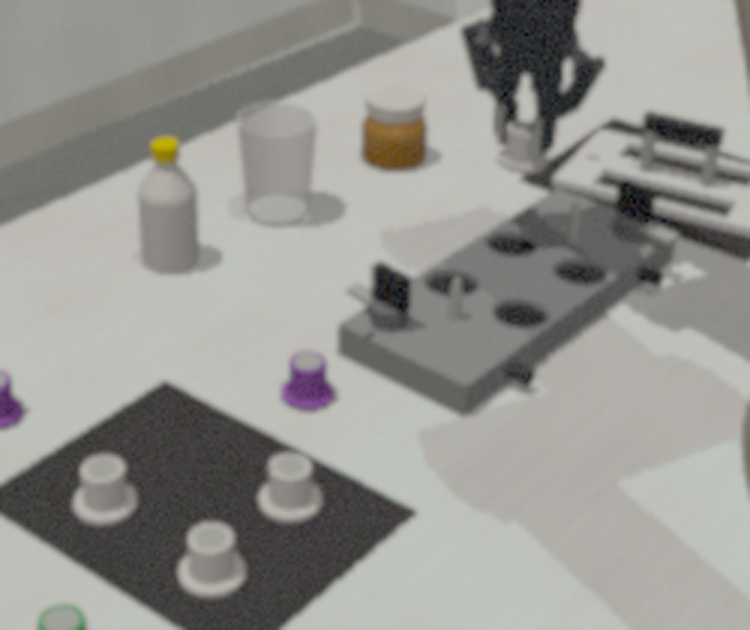

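```bash
python3 -m creep '[0.6,20,3.3,0, 0,30,0,0, 0,15,0,0, 0,0,0,0, 0,0,0,0]'; python3 - <<'E'
from h import *
go(.5431,-.0828,.038,0)
E
```

```text
clock: 20.48
tcp_pos: [0.544, -0.0796, 0.0585]
tool_rot: [-1.571, -0.002, -0.001]
wrist_force: [0.5, -0.2, 0.3]
width: 0.0285
pos [544.  -79.6  58.5] phi 0.0 tilt 0.09 shift [-0.9 20.5 -3.2] turn 0.0 F [ 0.5 -0.2  0.3] w 28.5
```

```bash
for i in 1 2; do python3 -m creep '[0,0,0,0]'; done
```

```text
clock: 20.6
tcp_pos: [0.5439, -0.0798, 0.0584]
tool_rot: [-1.571, -0.002, -0.001]
wrist_force: [-1.0, -0.3, 0.3]
width: 0.0291
clock: 20.72
tcp_pos: [0.5436, -0.0798, 0.058]
tool_rot: [-1.571, -0.001, -0.0]
wrist_force: [-0.5, 0.3, -0.2]
width: 0.0291
```

```bash
python3 -m creep '[-0.6,5,-3,0, 0,5,0,0, 0,0,0,0, 0,0,0,0]'; python3 -m creep '[0,4,0,0, 0,3,0,0, 0,2,0,0, 0,0,0,0, 0,0,0,0]';  python3 - <<'E'
from h import *
go(.5431,-.0828,.038,0)
E
```

```text
clock: 21.22
tcp_pos: [0.5429, -0.0827, 0.0475]
tool_rot: [-1.571, -0.0, 0.0]
wrist_force: [-0.3, -0.4, -1.1]
width: 0.0287
clock: 21.85
tcp_pos: [0.5429, -0.0827, 0.0386]
tool_rot: [-1.571, -0.0, 0.0]
wrist_force: [-0.0, 0.4, -1.0]
width: 0.0289
pos [542.9 -82.7  38.6] phi 0.0 tilt 0.01 shift [ 0.2  0.6 -0.1] turn 0.0 F [-0.   0.4 -1. ] w 28.9
```

```bash
python3 -m creep '[0,1.5,0,0, 0,1,0,0, 0,0,0,0]';  python3 -m creep '[0,0,0,0, 0,0,0,0, 0,0,0,0, 0,-25,0,0, 0,-35,0,0, 0,-25,0,0]' 0.1; python3 - <<'E'
from h import *
go(.4691,.292,.1,90)
snap("side","s6",(270,170,420,280),5,.5)
E
```

```text
clock: 22.22
tcp_pos: [0.5429, -0.0827, 0.0365]
tool_rot: [-1.571, -0.0, 0.0]
wrist_force: [-3.0, -0.1, 6.2]
width: 0.0288
clock: 22.98
tcp_pos: [0.543, -0.0828, 0.1224]
tool_rot: [-1.571, -0.001, -0.001]
wrist_force: [-0.6, -0.1, 0.0]
width: 0.047
pos [543.  -82.8 122.4] phi 0.0 tilt 0.06 shift [-73.8  22.1 374.8] turn -90.0 F [-0.6 -0.1  0. ] w 47.0
```

View pics/s6.png

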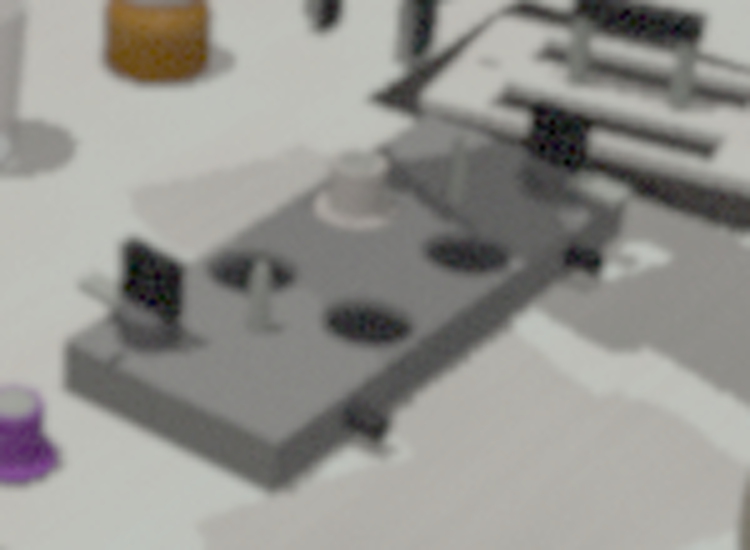

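Cup seated: at crop px (355,200) the flange is down in the pocket, and contact came at TCP 36.5 mm as computed. Now the second cup, at top px (209,250).

```bash
python3 - <<'E'
from h import *
from meas import cupfit,avg
im=avg("top",4)
for cc in [(182,219),(180,254),(210,250)]:
    p,c=cupfit(im,cc,10,.004); print(c,p*1000)
go(.469,.2926,.07,0)
for n in ("cup2_mid","cup3_mid","plate_grip"): 
  for c in("top","side"): snap(c);print(n,c,[(np.round(d["point"],4).tolist(),round(d["p"],2)) for d in tip_of(c,n)])
E
```

```text
[181.2 218.8] [562.9 382.4]
[179.8 253.4] [455.5 383. ]
[209.2 250. ] [467.7 292.6]
pos [542.3 -82.5 119.9] phi 0.0 tilt 0.1 shift [-73.1  50.2 375.1] turn 0.0 F [-0.2  0.  -0.3] w 47.1
cup2_mid top [([0.4573, 0.3795, 0.0226], 0.61)]
cup2_mid side [([0.4581, 0.3809, 0.0256], 0.73), ([0.5074, -0.0381, 0.0304], 0.73)]
cup3_mid top [([0.4533, 0.3794, 0.0231], 0.73), ([0.4659, 0.2924, 0.0197], 0.49)]
cup3_mid side [([0.4659, 0.2922, 0.0227], 0.63)]
plate_grip top [([0.519, -0.3293, 0.0638], 0.97), ([0.4734, -0.1684, 0.0672], 0.46)]
plate_grip side [([0.5175, -0.3272, 0.0639], 0.65), ([0.5138, -0.3237, 0.0062], 0.37)]
```

```bash
python3 -m creep '[-9,0,47,0, -9,0,47,0, -9,0,47,0, -9,0,47,0, -9,0,47,0, -9,0,47,0, -9,0,47,0, -10,0,46,0, 0,0,0,0, 0,0,0,0]'; python3 -m creep '[0,25,0,0, 0,25,0,0, 0,0,0,0,0,0,0,0]'; python3 - <<'E'
from h import *
go(.469,.2926,.017,0)
E
```

```text
clock: 25.08
tcp_pos: [0.4697, 0.2918, 0.1209]
tool_rot: [-1.571, -0.0, 0.0]
wrist_force: [-0.6, -0.1, 0.1]
width: 0.0472
clock: 25.58
tcp_pos: [0.4704, 0.2918, 0.072]
tool_rot: [-1.57, -0.001, -0.002]
wrist_force: [-0.4, -1.0, 0.0]
width: 0.0471
pos [470.4 291.8  72. ] phi -0.0 tilt 0.08 shift [-1.5 55.   0.7] turn -0.0 F [-0.4 -1.   0. ] w 47.1
```

```bash
python3 -m creep '[-1,25,0.7,0, 0,20,0,0, 0,10,0,0, 0,0,0,0, 0,0,0,0]'; python3 -m creep '[0,0,0,0, 0,0,0,0, 0,0,0,0, 0,0,0,0]' -1 30; python3 - <<'E'
from h import *
go(.469,.2926,.017,0)
E
```

```text
clock: 26.2
tcp_pos: [0.4693, 0.2931, 0.017]
tool_rot: [-1.57, -0.002, -0.001]
wrist_force: [-0.1, 1.0, 0.3]
width: 0.047
clock: 26.7
tcp_pos: [0.4691, 0.2931, 0.0169]
tool_rot: [-1.57, -0.001, -0.001]
wrist_force: [-1.9, -1.9, 5.9]
width: 0.0292
pos [469.1 293.1  16.9] phi 0.0 tilt 0.08 shift [-0.1 -0.1 -0.5] turn 0.0 F [-1.9 -1.9  5.9] w 29.2
```

```bash
python3 -m creep '[0,-25,0,0, 0,-40,0,0, 0,-40,0,0, 0.5,0,-53,0, 0.5,0,-53,0, 0.5,0,-54,0, 0.5,0,-54,0, 0.5,0,-54,0, 0,0,-54,0, 0,0,-54,0]'; python3 -m creep '[0,0,0,0, 0,0,0,0, 0,30,0,0, 0,30,0,0, 0,0,0,0, 0,0,0,0]' ; python3 - <<'E'
from h import *
go(.4716,-.0828,.046,0)
E
```

```text
clock: 27.95
tcp_pos: [0.4711, -0.0848, 0.1213]
tool_rot: [-1.571, -0.001, -0.0]
wrist_force: [1.3, -0.0, -0.6]
width: 0.0286
clock: 28.7
tcp_pos: [0.4719, -0.0826, 0.0621]
tool_rot: [-1.571, -0.002, 0.0]
wrist_force: [-0.9, -0.1, -0.2]
width: 0.029
pos [471.9 -82.6  62.1] phi 0.1 tilt 0.08 shift [-0.3 16.1 -0.2] turn 0.1 F [-0.9 -0.1 -0.2] w 29.0
```

```bash
python3 -m creep '[-0.2,8,0,0, 0,7,0,0, 0,5,0,0, 0,3,0,0, 0,2,0,0, 0,0,0,0, 0,0,0,0]'; python3 - <<'E'
from h import *
go(.4716,-.0828,.036,0)
E
```

```text
clock: 29.58
tcp_pos: [0.471, -0.0828, 0.036]
tool_rot: [-1.57, -0.0, 0.001]
wrist_force: [-0.9, 4.5, 2.7]
width: 0.0288
pos [471.  -82.8  36. ] phi 0.0 tilt 0.03 shift [ 0.6 -0.  -0. ] turn 0.0 F [-0.9  4.5  2.7] w 28.8
```

```bash
python3 -m creep '[0,0.7,0,0, 0,0,0,0]'; python3 -m creep '[0,0,0,0, 0,0,0,0, 0,0,0,0, 0,-25,0,0, 0,-35,0,0, 0,-25,0,0, 0,0,0,0, 0,0,0,0]' 0.1; python3 - <<'E'
from h import *
from meas import cupfit,avg
im=avg("top",4)
for cc in [(182,219),(180,254)]:
    p,c=cupfit(im,cc,10,.004); print(c,p*1000)
go(.564,.3826,.12,0)
snap("side","s7",(270,170,420,280),5,.5)
E
```

```text
clock: 29.82
tcp_pos: [0.471, -0.0827, 0.0359]
tool_rot: [-1.57, -0.0, 0.001]
wrist_force: [-3.3, 6.0, 9.9]
width: 0.029
clock: 30.82
tcp_pos: [0.4707, -0.0829, 0.1194]
tool_rot: [-1.57, 0.001, 0.001]
wrist_force: [-0.4, 0.6, -0.1]
width: 0.047
[181.2 218.8] [562.9 382.4]
[179.8 253.4] [455.6 383. ]
pos [470.8 -82.9 119.5] phi 0.0 tilt 0.09 shift [ 93.4  -0.4 465.5] turn 0.0 F [0.6 1.  0.7] w 47.2
```

View pics/s7.png

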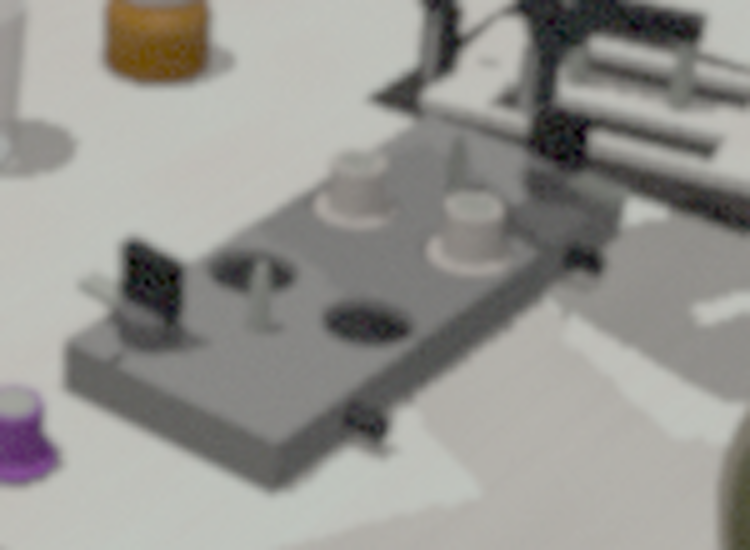

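Both -y cups are home, at crop px (355,200) and (470,245). Third cup next, at top px (181,219).

```bash
python3 -m creep '[10,0,52,0, 10,0,52,0, 10,0,52,0, 10,0,52,0, 10,0,52,0, 11,0,52,0, 11,0,52,0, 11,0,51,0, 10,0,51,0]'; python3 -m creep '[0,0,0,0, 0,0,0,0, 0,25,0,0, 0,25,0,0, 0,0,0,0,0,0,0,0]'; python3 - <<'E'
from h import *
go(.564,.3826,.017,0)
E
```

```text
clock: 32.2
tcp_pos: [0.564, 0.3846, 0.1197]
tool_rot: [-1.571, 0.0, 0.001]
wrist_force: [0.9, 0.0, -0.2]
width: 0.047
clock: 32.95
tcp_pos: [0.5646, 0.3826, 0.0717]
tool_rot: [-1.57, -0.001, -0.002]
wrist_force: [0.1, 0.2, -0.2]
width: 0.0475
pos [564.6 382.6  71.7] phi -0.0 tilt 0.1 shift [-0.7 54.7 -0. ] turn -0.0 F [ 0.1  0.2 -0.2] w 47.5
```

```bash
python3 -m creep '[-0.5,25,0,0, 0,20,0,0, 0,9.5,0,0, 0,0,0,0, 0,0,0,0]'; python3 -m creep '[0,0,0,0, 0,0,0,0, 0,0,0,0, 0,0,0,0]' -1 30; python3 - <<'E'
from h import *
go(.5424,.0078,.0169,0)
E
```

```text
clock: 33.58
tcp_pos: [0.5639, 0.3833, 0.0167]
tool_rot: [-1.57, -0.001, -0.001]
wrist_force: [0.1, -0.0, 0.3]
width: 0.047
clock: 34.08
tcp_pos: [0.5639, 0.3832, 0.0167]
tool_rot: [-1.57, -0.001, -0.001]
wrist_force: [-0.6, -0.3, 4.5]
width: 0.029
pos [563.9 383.2  16.7] phi 0.0 tilt 0.09 shift [ -21.7   -0.5 -375.4] turn 0.0 F [-0.6 -0.3  4.5] w 29.0
```

```bash
python3 -m creep '[0,-25,0,0, 0,-40,0,0, 0,-40,0,0, -3,0,-53,0, -3,0,-53,0, -3,0,-54,0, -3,0,-54,0, -3,0,-54,0, -3,0,-54,0, -3.5,0,-53,0]'; python3 -m creep '[0,0,0,0, 0,0,0,0, 0,30,0,0, 0,30,0,0, 0,0,0,0, 0,0,0,0]' ; python3 - <<'E'
from h import *
go(.5424,.0080,.0360,0)
E
```

```text
clock: 35.33
tcp_pos: [0.5416, 0.0063, 0.1207]
tool_rot: [-1.571, -0.0, 0.0]
wrist_force: [0.2, -0.6, -0.1]
width: 0.0288
clock: 36.08
tcp_pos: [0.5427, 0.0086, 0.0619]
tool_rot: [-1.571, -0.002, 0.0]
wrist_force: [0.1, 0.6, 0.9]
width: 0.0291
pos [542.7   8.6  61.9] phi 0.1 tilt 0.09 shift [-0.3 25.9 -0.6] turn 0.1 F [0.1 0.6 0.9] w 29.1
```

```bash
python3 -m creep '[-0.3,8,-0.5,0, 0,7,0,0, 0,5,0,0, 0,3,0,0, 0,2,0,0, 0,0,0,0, 0,0,0,0]'; python3 - <<'E'
from h import *
go(.5424,.008,.036,0)
E
```

```text
clock: 36.95
tcp_pos: [0.5423, 0.0082, 0.0359]
tool_rot: [-1.57, -0.001, -0.001]
wrist_force: [2.0, 5.8, -0.3]
width: 0.0286
pos [542.3   8.2  35.9] phi 0.0 tilt 0.11 shift [ 0.1 -0.1 -0.2] turn 0.0 F [ 2.   5.8 -0.3] w 28.6
```

```bash
python3 -m creep '[0,0.8,0.4,0, 0,0,0,0]'; python3 -m creep '[0,0,0,0, 0,0,0,0, 0,0,0,0, 0,-25,0,0, 0,-35,0,0, 0,-25,0,0, 0,0,0,0, 0,0,0,0]' 0.1; python3 - <<'E'
from h import *
from meas import cupfit,avg
im=avg("top",4)
for cc in [(180,254)]:
    p,c=cupfit(im,cc,10,.004); print(c,p*1000)
go(.4568,.3826,.12,0)
snap("side","s8",(270,170,420,280),5,.5)
E
```

```text
clock: 37.2
tcp_pos: [0.5424, 0.0084, 0.0357]
tool_rot: [-1.57, -0.001, -0.001]
wrist_force: [-0.4, 5.1, 6.5]
width: 0.029
clock: 38.2
tcp_pos: [0.5413, 0.0079, 0.1189]
tool_rot: [-1.57, 0.001, 0.002]
wrist_force: [0.5, 1.4, -0.2]
width: 0.047
[179.8 253.4] [455.5 382.9]
pos [541.4   7.9 119.1] phi 0.0 tilt 0.09 shift [-84.5  -0.6 374.7] turn 0.0 F [ 0.2 -0.2 -0.1] w 46.9
```

View pics/s8.png

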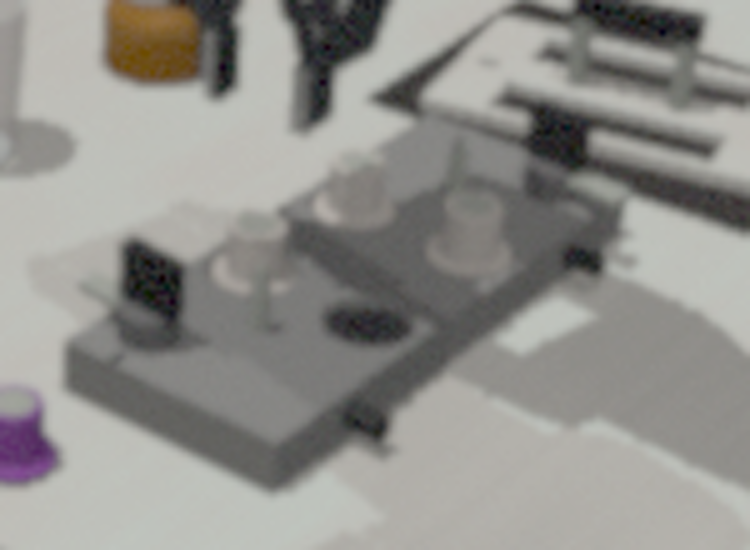

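Three cups are seated. Fourth cup, at top px (180,253).

```bash
python3 -m creep '[-12,0,53,0, -12,0,53,0, -12,0,54,0, -12,0,54,0, -12,0,54,0, -12,0,54,0, -12.5,0,53,0]'; python3 -m creep '[0,0,0,0, 0,0,0,0, 0,25,0,0, 0,25,0,0, 0,0,0,0,0,0,0,0]'; python3 - <<'E'
from h import *
go(.4568,.3826,.017,0)
E
```

```text
clock: 39.33
tcp_pos: [0.4564, 0.3846, 0.1197]
tool_rot: [-1.571, -0.0, 0.001]
wrist_force: [0.1, -0.8, 0.4]
width: 0.0473
clock: 40.08
tcp_pos: [0.4579, 0.3825, 0.0711]
tool_rot: [-1.57, -0.0, -0.001]
wrist_force: [0.2, 0.5, 0.1]
width: 0.0471
pos [457.9 382.5  71.1] phi -0.0 tilt 0.08 shift [-1.2 54.1  0.1] turn -0.0 F [0.2 0.5 0.1] w 47.1
```

```bash
python3 -m creep '[-1,25,0,0, 0,20,0,0, 0,9,0,0, 0,0,0,0, 0,0,0,0]'; python3 -m creep '[0,0,0,0, 0,0,0,0, 0,0,0,0, 0,0,0,0]' -1 30; python3 - <<'E'
from h import *
go(.4710,.0083,.0169,0)
E
```

```text
clock: 40.7
tcp_pos: [0.4567, 0.3831, 0.0171]
tool_rot: [-1.57, -0.001, -0.001]
wrist_force: [-0.8, -0.3, -0.6]
width: 0.0468
clock: 41.2
tcp_pos: [0.4566, 0.3831, 0.0169]
tool_rot: [-1.57, -0.001, -0.001]
wrist_force: [-1.3, -1.3, 6.4]
width: 0.0291
pos [456.6 383.1  16.9] phi 0.0 tilt 0.09 shift [ 1.420e+01 -2.000e-01 -3.748e+02] turn 0.0 F [-1.3 -1.3  6.4] w 29.1
```

```bash
python3 -m creep '[0,-25,0,0, 0,-40,0,0, 0,-40,0,0, 2,0,-53,0, 2,0,-53,0, 2,0,-54,0, 2,0,-54,0, 2,0,-54,0, 2,0,-54,0, 2,0,-53,0]'; python3 -m creep '[0,0,0,0, 0,0,0,0, 0,30,0,0, 0,30,0,0, 0,0,0,0, 0,0,0,0]' ; python3 - <<'E'
from h import *
go(.4711,.0083,.0360,0)
E
```

```text
clock: 42.45
tcp_pos: [0.4701, 0.0061, 0.1212]
tool_rot: [-1.571, -0.001, -0.0]
wrist_force: [1.0, -0.1, -0.6]
width: 0.0289
clock: 43.2
tcp_pos: [0.4708, 0.0084, 0.062]
tool_rot: [-1.571, -0.002, 0.0]
wrist_force: [-0.3, -0.6, -0.7]
width: 0.0286
pos [470.8   8.4  62. ] phi 0.1 tilt 0.08 shift [ 0.2 26.  -0.1] turn 0.1 F [-0.3 -0.6 -0.7] w 28.6
```

```bash
python3 -m creep '[0.2,8,0,0, 0,7,0,0, 0,5,0,0, 0,3,0,0, 0,2,0,0, 0,0.7,0,0, 0,0,0,0]'; python3 - <<'E'
from h import *
go(.471,.008,.036,0)
E
python3 -m creep '[0,0,0,0, 0,0,0,0, 0,0,0,0, 0,-25,0,0, 0,-35,0,0, 0,-25,0,0, 0,0,0,0, 0,0,0,0]' 0.1; python3 - <<'E'
from h import *
go(.518,-.328,.15,-78)
snap("side","s9",(270,150,420,270),5,.5)
E
```

```text
clock: 44.08
tcp_pos: [0.4705, 0.0078, 0.0359]
tool_rot: [-1.571, -0.0, 0.0]
wrist_force: [-3.7, -0.4, 7.9]
width: 0.0286
pos [470.5   7.8  35.9] phi 0.0 tilt 0.01 shift [ 0.5 -0.1  0.2] turn 0.0 F [-3.7 -0.4  7.9] w 28.6
clock: 45.08
tcp_pos: [0.47, 0.008, 0.1194]
tool_rot: [-1.57, 0.001, 0.001]
wrist_force: [0.4, -0.6, 0.1]
width: 0.0472
pos [470.    8.  119.4] phi 0.0 tilt 0.08 shift [  47.9  -30.8 -336. ] turn 78.0 F [ 0.4 -0.6  0.1] w 47.2
```

View pics/s9.png

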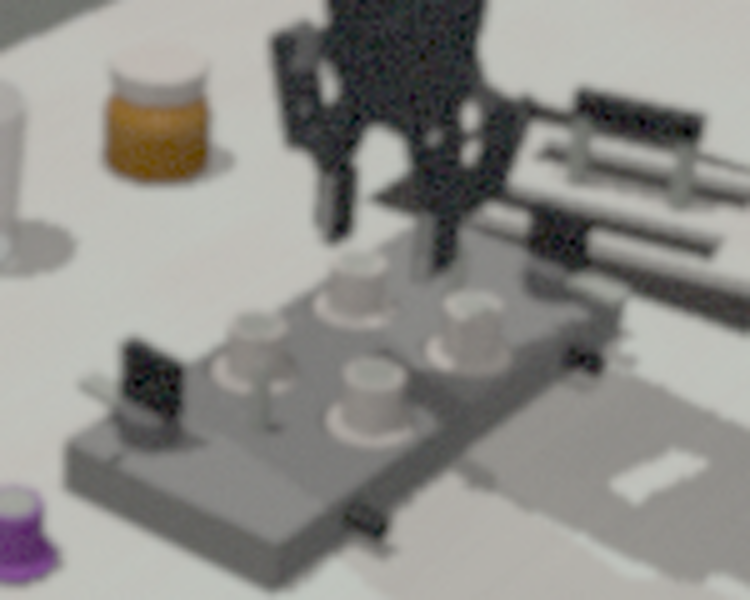

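All four cups sit in their pockets. Now the plate: I re-measure it and move over its handle.

```bash
python3 -m creep '[7,0,-48,0, 7,0,-48,0, 7,0,-48,0, 7,0,-48,0, 7,0,-48,0, 6,0,-48,0, 6,0,-48,0]'; python3 -m creep '[0,0,0,9.8, 0,0,0,9.8, 0,0,0,9.8, 0,0,0,9.8, 0,0,0,9.8, 0,0,0,9.8, 0,0,0,9.8, 0,0,0,9.8, 0,0,0,0]'; python3 - <<'E'
from h import *
from meas import avg
go(.517,-.327,.046,-78.4)
im=avg("top",3);cv2.imwrite("pics/t10.png",cv2.resize(np.clip(255*(im["color"]/255)**.5,0,255).astype(np.uint8)[190:290,360:460,::-1],None,fx=6,fy=6))
snap("side","s10",(330,130,460,230),6,.5)
for c in("top","side"): print(c,[(np.round(d["point"],4).tolist(),round(d["p"],2)) for d in tip_of(c,"plate_grip")])
E
```

```text
clock: 46.0
tcp_pos: [0.5173, -0.3295, 0.1188]
tool_rot: [-1.569, 0.001, 0.001]
wrist_force: [1.3, -0.1, -0.8]
width: 0.0467
clock: 47.12
tcp_pos: [0.5173, -0.3279, 0.1191]
tool_rot: [-1.299, 1.059, -1.056]
wrist_force: [0.1, 0.3, 0.1]
width: 0.0472
pos [ 517.3 -327.9  119.1] phi -78.3 tilt 0.11 shift [-0.8 73.1 -0. ] turn 0.1 F [0.1 0.3 0.1] w 47.2
top [([0.5189, -0.3312, 0.0629], 0.73), ([0.4687, 0.0039, 0.0428], 0.7)]
side [([0.5162, -0.328, 0.0649], 0.64)]
```

View pics/s10.png

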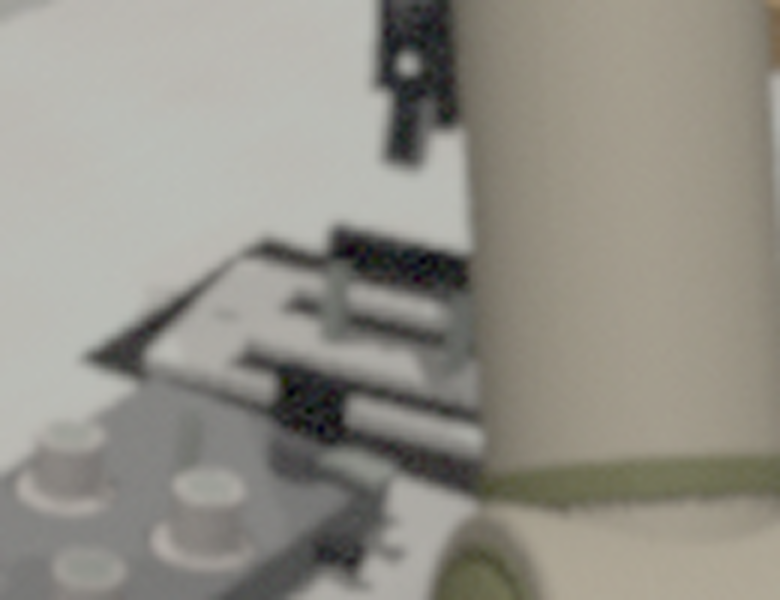

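View pics/t10.png

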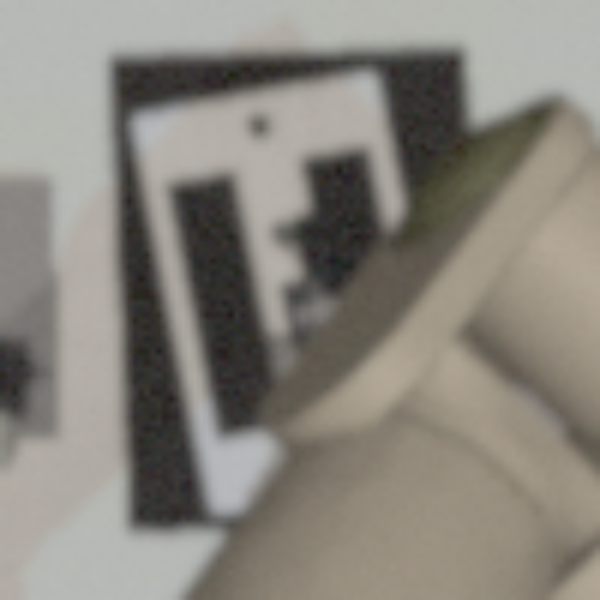

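```bash
python3 -m creep '[-0.7,25,0,0, 0,25,0,0, 0,15,0,0, 0,8,0,0, 0,0,0,0, 0,0,0,0]'; python3 -m creep '[0,0,0,0, 0,0,0,0, 0,0,0,0, 0,0,0,0, 0,0,0,0]' -1 40; python3 - <<'E'
from h import *
go(.517,-.327,.046,-78.4); print(r.get_obs()["ft_torque"])
E
```

```text
clock: 48.18
tcp_pos: [0.5178, -0.3277, 0.0481]
tool_rot: [-1.298, 1.057, -1.06]
wrist_force: [0.2, -0.4, -0.0]
width: 0.0469
clock: 48.8
tcp_pos: [0.5176, -0.3275, 0.0478]
tool_rot: [-1.298, 1.058, -1.059]
wrist_force: [-2.0, 2.0, 6.0]
width: 0.0134
pos [ 517.6 -327.5   47.8] phi -78.4 tilt 0.04 shift [-0.6  1.8 -0.5] turn 0.0 F [-2.  2.  6.] w 13.4
[ 0.21400105  0.20842129 -0.01067205]
```

```bash
python3 -m creep '[0,0,0,0, 0,-4,0,0, 0,-8,0,0, 0,-12,0,0, 0,0,0,0, 0,0,0,0]' - 100; python3 - <<'E'
from h import *
go(.517,-.327,.046,-78.4); print(r.get_obs()["ft_torque"])
snap("side","s11",(330,130,460,230),6,.5)
E
```

```text
clock: 49.55
tcp_pos: [0.5173, -0.3273, 0.0712]
tool_rot: [-1.298, 1.059, -1.058]
wrist_force: [-0.7, -0.2, -3.6]
width: 0.0119
pos [ 517.3 -327.3   71.2] phi -78.4 tilt 0.02 shift [-0.4 25.2 -0.3] turn 0.0 F [-0.7 -0.2 -3.6] w 11.9
[ 0.0008247  -0.06634458  0.09970201]
```

View pics/s11.png

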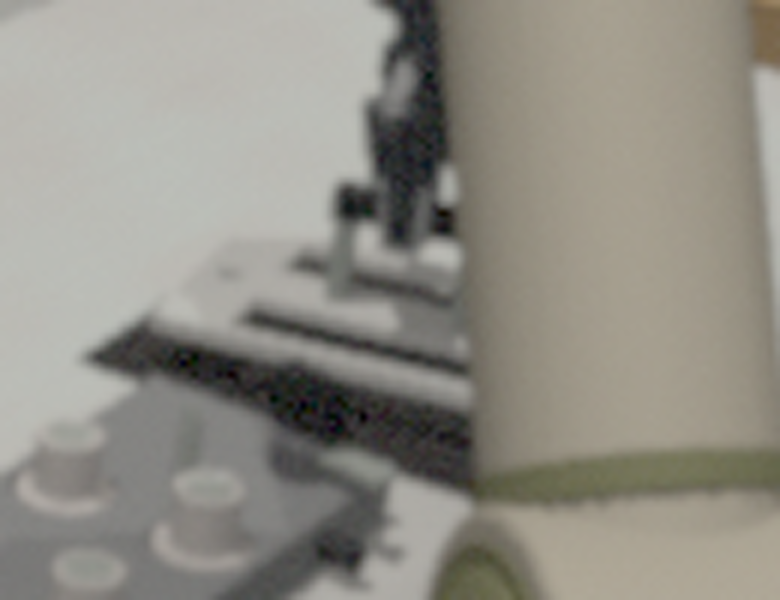

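```bash
python3 -m creep '[0,-25,0,0, 0,-30,0,0, 0,-25,0,-9, 0,0,0,-10, 0,0,0,-10, 0,0,0,-10, 0,0,0,-10, 0,0,0,-10, 0,0,0,-10, 0,0,0,-9.7]'; python3 -m creep '[0,0,0,0, 0,0,0,0]'; python3 - <<'E'
from h import *
go(.507,-.0379,.15,0.3); print(r.get_obs()["ft_torque"])
E
```

```text
clock: 50.85
tcp_pos: [0.5173, -0.3273, 0.1508]
tool_rot: [-1.57, -0.008, 0.009]
wrist_force: [-0.4, 0.4, -5.4]
width: 0.0122
clock: 51.1
tcp_pos: [0.5174, -0.3274, 0.1511]
tool_rot: [-1.57, -0.002, 0.002]
wrist_force: [0.8, 0.3, -4.1]
width: 0.0124
pos [ 517.4 -327.4  151.1] phi 0.1 tilt 0.03 shift [ -9.7   1.2 289.5] turn -0.2 F [ 0.8  0.3 -4.1] w 12.4
[-0.02277652  0.03229956  0.01168468]
```

```bash
python3 -m creep '[-1.6,0,48,0, -1.6,0,48,0, -1.6,0,48,0, -1.6,0,48,0, -1.6,0,48,0, -1.6,0,49,0, 0,0,0,0, 0,0,0,0, 0,0,0,0]'; python3 - <<'E'
from h import *
from meas import avg
go(.507,-.0379,.15,0.3); print(r.get_obs()["ft_torque"])
for c,b in(("top",(240,170,400,290)),("side",(250,110,430,250))):
    im=avg(c,4);cv2.imwrite(f"pics/{c}12.png",cv2.resize(np.clip(255*(im["color"]/255)**.5,0,255).astype(np.uint8)[b[1]:b[3],b[0]:b[2],::-1],None,fx=4.4,fy=4.4,interpolation=cv2.INTER_CUBIC))
E
```

```text
clock: 52.22
tcp_pos: [0.5064, -0.0394, 0.1513]
tool_rot: [-1.571, -0.003, 0.003]
wrist_force: [-0.7, -0.1, -4.6]
width: 0.0124
pos [506.4 -39.4 151.3] phi 0.2 tilt 0.01 shift [0.7 1.3 1.5] turn -0.1 F [-0.7 -0.1 -4.6] w 12.4
[-0.  0.  0.]
```

View pics/top12.png

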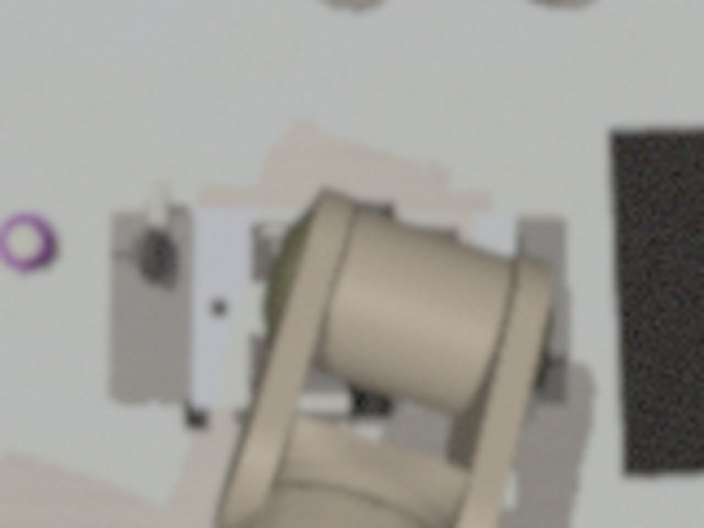

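View pics/side12.png

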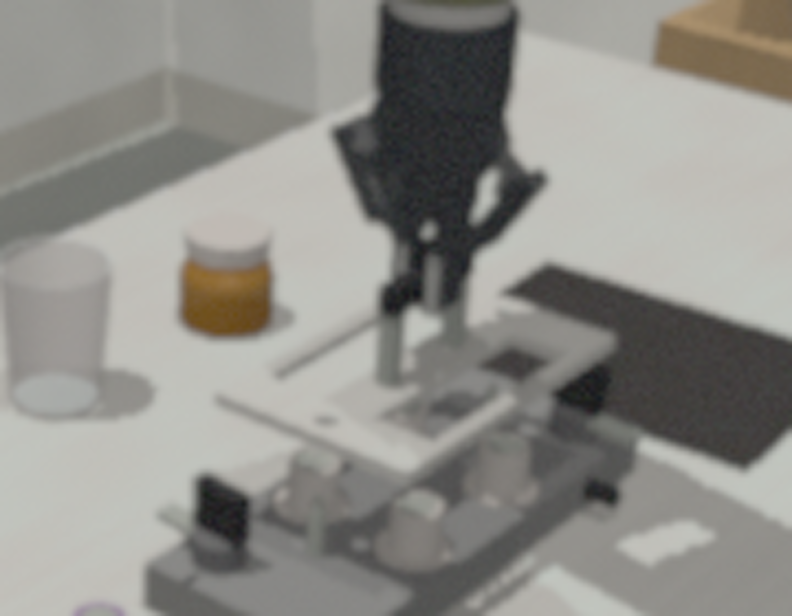

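```bash
python3 - <<'E'
from meas import *
im=avg("top",6)
p,T=tool(); zt=p[2]-.0438+.008
c=(289.77,239.77)
for _ in range(3): c,w=soft(im,c,3.5)
print(c,w,onz(im,c,zt)*1000,p*1000, "rel to tcp",(onz(im,c,zt)-p)*1000)
# end edge at left and long edges, along image lines
g=gray(im)
def edge(vals,lo):
    d=np.abs(np.diff(vals)); d=np.where(d>.5*d.max(),d,0); i=d.argmax(); s=slice(max(0,i-2),i+3); d=np.abs(np.diff(vals))
    return lo+.5+(np.arange(len(d))[s]*d[s]).sum()/d[s].sum()
for v in range(222,258,5):
    u=edge(g[v,276:290],276); print(v,round(u,2),onz(im,(u,v),zt)[:2]*1000)
for u in (285,288,291,293):
    v1=edge(g[212:225,u],212); v2=edge(g[255:268,u],255); print(u,v1,v2,onz(im,(u,v1),zt)[:2]*1000,onz(im,(u,v2),zt)[:2]*1000)
E
```

```text
[289.1 239.5] 11.837679924112235 [505.   47.6 115.5] [506.2 -38.5 151.3] rel to tcp [ -1.2  86.1 -35.8]
222 283.34 [554.8  65.1]
227 283.14 [540.4  65.4]
232 282.95 [526.1  65.7]
237 283.15 [511.8  64.8]
242 283.15 [497.5  64.5]
247 283.07 [483.2  64.5]
252 282.9 [469.   64.7]
257 282.97 [454.8  64.2]
285 216.6036036036036 262.43243243243245 [570.4  60.6] [439.5  58.2]
288 217.25379939209728 262.0485611510791 [568.7  51.9] [440.7  49.6]
291 216.85045317220545 262.1284584980237 [570.   43.3] [440.6  41.1]
293 216.94027303754265 262.4152684563758 [569.9  37.6] [439.9  35.3]
```

```bash
python3 -m creep '[0.7,15,1.9,0, 0,15,0,0, 0,5,0,0, 0,0,0,0, 0,0,0,0]'; python3 - <<'E'
from h import *
from meas import avg
go(.507,-.0366,.0738,0.3); print(r.get_obs()["ft_torque"])
for c,b in(("side",(270,150,420,260)),):
    im=avg(c,4);cv2.imwrite(f"pics/{c}13.png",cv2.resize(np.clip(255*(im["color"]/255)**.5,0,255).astype(np.uint8)[b[1]:b[3],b[0]:b[2],::-1],None,fx=5.3,fy=5.3,interpolation=cv2.INTER_CUBIC))
E
```

```text
clock: 53.55
tcp_pos: [0.5072, -0.0367, 0.1166]
tool_rot: [-1.571, -0.005, 0.004]
wrist_force: [-1.0, -0.8, -4.8]
width: 0.0119
pos [507.2 -36.7 116.6] phi 0.3 tilt 0.05 shift [-0.2 42.8  0.1] turn 0.0 F [-1.  -0.8 -4.8] w 11.9
[-0.  -0.   0.1]
```

View pics/side13.png

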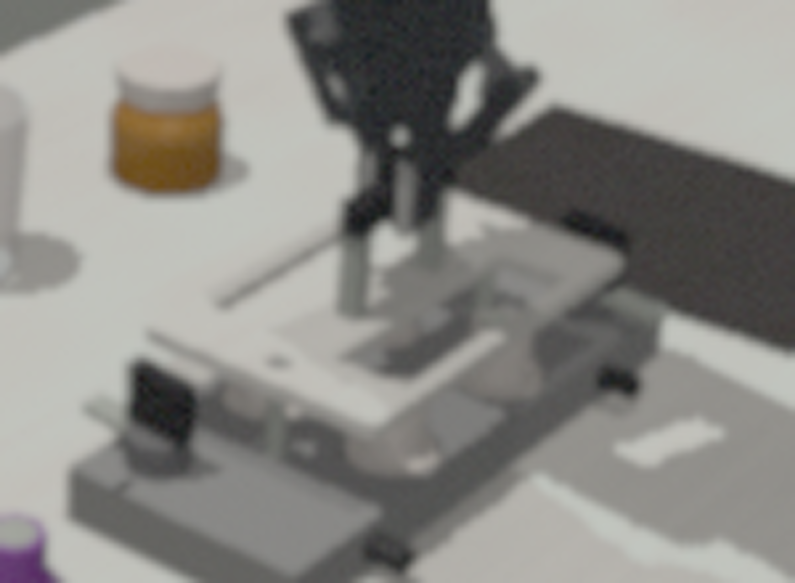

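```bash
python3 -m creep '[0,4,0,0, 0,3,0,0, 0,3,0,0, 0,0,0,0]'; python3 -m creep '[0,3,0,0, 0,3,0,0, 0,3,0,0, 0,0,0,0]'; python3 - <<'E'
from h import *
go(.507,-.0366,.0738,0.3); print(r.get_obs()["ft_torque"])
E
```

```text
clock: 54.25
tcp_pos: [0.5068, -0.0366, 0.106]
tool_rot: [-1.571, -0.004, 0.005]
wrist_force: [0.2, 0.2, -4.9]
width: 0.0123
clock: 54.75
tcp_pos: [0.5068, -0.0365, 0.097]
tool_rot: [-1.571, -0.004, 0.005]
wrist_force: [-0.1, 0.5, -4.7]
width: 0.012
pos [506.8 -36.5  97. ] phi 0.3 tilt 0.03 shift [ 0.2 23.2 -0.1] turn 0.0 F [-0.1  0.5 -4.7] w 12.0
[-0.00914269  0.02549611 -0.03384254]
```

The plate is past the tapers with no side force. Continuing down.

```bash
python3 -m creep '[0,3,0,0, 0,3,0,0, 0,3,0,0, 0,3,0,0, 0,0,0,0]'; python3 -m creep '[0,3,0,0, 0,2.5,0,0, 0,2,0,0, 0,0,0,0]'; python3 - <<'E'
from h import *
go(.507,-.0366,.0738,0.3); print(r.get_obs()["ft_torque"])
E
```

```text
clock: 55.38
tcp_pos: [0.5068, -0.0366, 0.0851]
tool_rot: [-1.571, -0.004, 0.005]
wrist_force: [-0.3, -0.8, -5.5]
width: 0.0121
clock: 55.88
tcp_pos: [0.5068, -0.0366, 0.0776]
tool_rot: [-1.571, -0.004, 0.005]
wrist_force: [0.1, -0.4, -4.8]
width: 0.0123
pos [506.8 -36.6  77.6] phi 0.3 tilt 0.02 shift [ 0.2  3.8 -0. ] turn 0.0 F [ 0.1 -0.4 -4.8] w 12.3
[ 0.05628623  0.02263261 -0.00561526]
```

```bash
python3 -m creep '[0,1,0,0, 0,1,0,0, 0,0.8,0,0, 0,0,0,0]'; python3 -m creep '[0,0.6,0,0, 0,0,0,0]';python3 -m creep '[0,0.5,0,0, 0,0,0,0]'; python3 - <<'E'
from h import *
go(.507,-.0366,.0738,0.3); print(r.get_obs()["ft_torque"])
E
```

```text
clock: 56.38
tcp_pos: [0.5069, -0.0366, 0.0749]
tool_rot: [-1.571, -0.004, 0.004]
wrist_force: [-0.2, 0.3, -4.8]
width: 0.0124
clock: 56.62
tcp_pos: [0.5069, -0.0366, 0.0744]
tool_rot: [-1.571, -0.004, 0.004]
wrist_force: [0.2, -0.7, -4.0]
width: 0.0123
clock: 56.88
tcp_pos: [0.507, -0.0366, 0.074]
tool_rot: [-1.571, -0.005, 0.004]
wrist_force: [-0.3, -0.2, -3.1]
width: 0.0121
pos [507.  -36.6  74. ] phi 0.3 tilt 0.01 shift [ 0.   0.2 -0. ] turn 0.0 F [-0.3 -0.2 -3.1] w 12.1
[0.05983356 0.08694559 0.0475837 ]
```

```bash
python3 -m creep '[0,0.5,0,0, 0,0,0,0]'; python3 -m creep '[0,0.4,0,0, 0,0,0,0]'; python3 - <<'E'
from h import *
go(.507,-.0366,.0738,0.3); print(r.get_obs()["ft_torque"])
E
```

```text
clock: 57.12
tcp_pos: [0.507, -0.0366, 0.074]
tool_rot: [-1.571, -0.005, 0.004]
wrist_force: [-5.0, 1.2, 6.0]
width: 0.0123
clock: 57.38
tcp_pos: [0.507, -0.0366, 0.0739]
tool_rot: [-1.571, -0.005, 0.004]
wrist_force: [-5.5, 0.2, 10.5]
width: 0.0124
pos [507.  -36.6  73.9] phi 0.3 tilt 0.03 shift [0.  0.1 0. ] turn 0.0 F [-5.5  0.2 10.5] w 12.4
[0.19824519 1.01637806 0.00870852]
```

Contact came at the expected height of 73.9 mm. Releasing and checking.

```bash
python3 -m creep '[0,0,0,0, 0,0,0,0, 0,0,0,0, 0,-20,0,0, 0,-35,0,0, 0,-35,0,0, 0,0,0,0, 0,0,0,0]' 0; python3 - <<'E'
from h import *
from meas import avg
go(.542,.0918,.12,84.5)
for c,b in(("side",(270,150,420,260)),("top",(240,170,400,290))):
    im=avg(c,4);cv2.imwrite(f"pics/{c}14.png",cv2.resize(np.clip(255*(im["color"]/255)**.5,0,255).astype(np.uint8)[b[1]:b[3],b[0]:b[2],::-1],None,fx=5,fy=5,interpolation=cv2.INTER_CUBIC))
E
```

```text
clock: 58.38
tcp_pos: [0.5066, -0.0365, 0.1623]
tool_rot: [-1.57, -0.004, 0.005]
wrist_force: [0.1, 0.4, 0.3]
width: 0.0428
pos [506.6 -36.5 162.3] phi 0.3 tilt 0.06 shift [ 36.2  42.3 128.1] turn -84.2 F [0.1 0.4 0.3] w 42.8
```

View pics/side14.png

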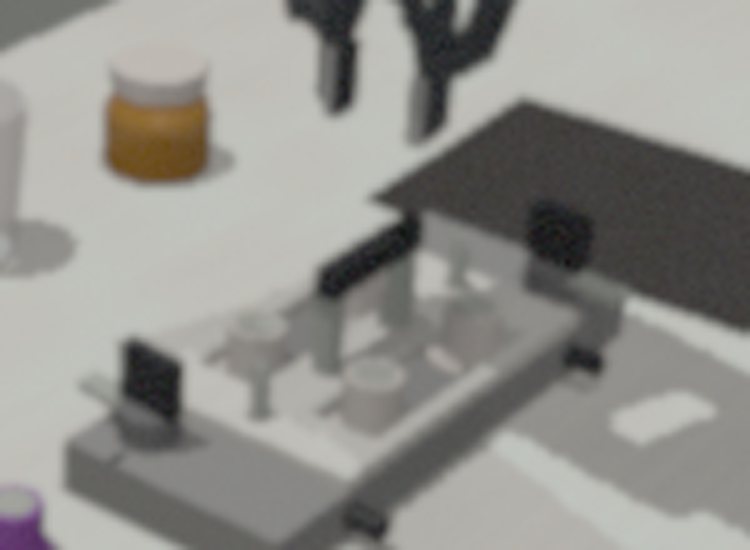

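View pics/top14.png

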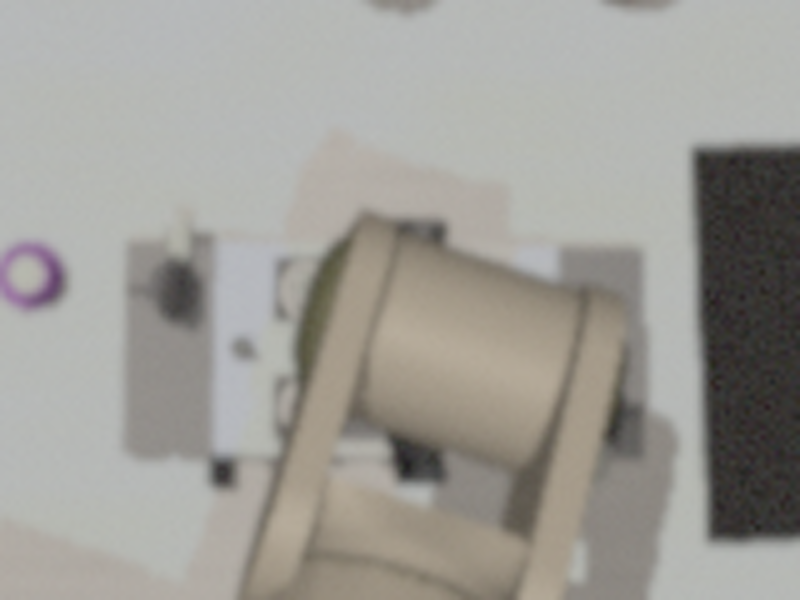

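The plate lies flush with its pins and cups through. Now the left collar.

```bash
python3 -m creep '[12,0,43,-9.4, 0,0,0,0]' >/dev/null; python3 - <<'E'
from h import *
go(.542,.0924,.14,84.5)
E
```

```text
pos [518.9   8.3 162.9] phi 9.9 tilt 0.02 shift [37.3 22.9 78.9] turn -74.6 F [-0.1 -0.7 -0.4] w 42.8
```

```bash
python3 -m creep '[18.6,0,39.5,0, 18.6,0,39.5,0, 0,0,0,-10.6, 0,0,0,-10.6, 0,0,0,-10.6, 0,0,0,-10.6, 0,0,0,-10.6, 0,0,0,-10.6, 0,0,0,-10.6,0,0,0,0]'; python3 -m creep '[0,0,0,0]'; python3 - <<'E'
from h import *
go(.542,.0924,.0545,84.5)
E
```

```text
clock: 60.28
tcp_pos: [0.542, 0.0901, 0.1629]
tool_rot: [-1.259, -1.128, 1.129]
wrist_force: [-0.3, 0.9, 0.5]
width: 0.0427
clock: 60.4
tcp_pos: [0.542, 0.0903, 0.163]
tool_rot: [-1.259, -1.127, 1.128]
wrist_force: [0.0, 0.6, 0.1]
width: 0.0428
pos [542.   90.3 163. ] phi 83.7 tilt 0.01 shift [  2.1 108.5   0.2] turn -0.8 F [0.  0.6 0.1] w 42.8
```

```bash
python3 -m creep '[2,30,0,-0.8, 0,30,0,0, 0,30,0,0, 0,17,0,0, 0,0,0,0, 0,0,0,0]'; python3 -m creep '[0,0,0,0, 0,0,0,0, 0,0,0,0, 0,0,0,0]' -1 30; python3 - <<'E'
from h import *
go(.542,.0924,.0545,84.5);print(r.get_obs()["ft_torque"])
E
```

```text
clock: 61.15
tcp_pos: [0.5429, 0.0926, 0.0571]
tool_rot: [-1.253, -1.142, 1.14]
wrist_force: [0.2, 0.5, 0.8]
width: 0.043
clock: 61.65
tcp_pos: [0.5426, 0.0925, 0.0568]
tool_rot: [-1.252, -1.142, 1.141]
wrist_force: [-1.1, -1.0, 5.4]
width: 0.0115
pos [542.6  92.5  56.8] phi 84.7 tilt 0.07 shift [-0.2  2.3  0.6] turn 0.2 F [-1.1 -1.   5.4] w 11.5
[-0.16683558  0.28181754 -0.08458563]
```

```bash
python3 -m creep '[0,0,0,10, 0,0,0,10, 0,0,0,10, 0,0,0,10, 0,0,0,10, 0,0,0,10, 0,0,0,10, 0,0,0,10, 0,0,0,0]'; python3 - <<'E'
from h import *
go(.542,.0924,.0545,0.3);print(r.get_obs()["ft_torque"])
E
```

```text
clock: 62.78
tcp_pos: [0.5414, 0.0914, 0.0568]
tool_rot: [-1.572, -0.062, 0.065]
wrist_force: [-9.4, -8.3, 10.5]
width: 0.0115
pos [541.4  91.4  56.8] phi 4.6 tilt 0.18 shift [0.6 2.3 1. ] turn 4.3 F [-9.4 -8.3 10.5] w 11.5
[-1.44512584  1.37354499 -0.03622991]
```

```bash
python3 -m creep '[-0.7,-0.6,0,4.3, 0,0,0,0, 0,0,0,0]'; python3 - <<'E'
from h import *
go(.542,.0924,.0545,0.3);print(r.get_obs()["ft_torque"])
E
python3 -m creep '[0,0,0,0, 0,0,0,0, 0,0,0,0, 0,-30,0,0, 0,-35,0,0, 0,-35,0,0, 0,0,0,0, 0,0,0,0]' 0; python3 - <<'E'
from h import *
go(.4723,-.1682,.16,84.5)
E
```

```text
clock: 63.15
tcp_pos: [0.5412, 0.0914, 0.0568]
tool_rot: [-1.573, -0.005, 0.007]
wrist_force: [-2.5, -7.3, 4.0]
width: 0.0112
pos [541.2  91.4  56.8] phi 0.4 tilt 0.13 shift [0.8 2.3 1. ] turn 0.1 F [-2.5 -7.3  4. ] w 11.2
[-1.34311636  0.45524349 -0.05424248]
clock: 64.15
tcp_pos: [0.5411, 0.0927, 0.1558]
tool_rot: [-1.571, -0.005, 0.007]
wrist_force: [-0.1, 1.2, -0.5]
width: 0.0426
pos [541.1  92.7 155.8] phi 0.4 tilt 0.07 shift [ -70.8   -4.1 -260.3] turn -84.1 F [-0.1  1.2 -0.5] w 42.6
```

```bash
python3 -m creep '[-14,0,-52,0, -14,0,-52,0, -14,0,-52,0, -14,0,-52,0, -14.5,0,-52,0, 0,0,0,-10.5, 0,0,0,-10.5, 0,0,0,-10.5, 0,0,0,-10.5, 0,0,0,-10.5]'; python3 -m creep '[0,0,0,-10.5, 0,0,0,-10.5, 0,0,0,-10.5, 0,0,0,0, 0,0,0,0]'; python3 - <<'E'
from h import *
from meas import avg
go(.4723,-.1682,.0545,84.5)
im=avg("top",4);b=(250,200,390,280);cv2.imwrite(f"pics/t15.png",cv2.resize(np.clip(255*(im["color"]/255)**.5,0,255).astype(np.uint8)[b[1]:b[3],b[0]:b[2],::-1],None,fx=5.5,fy=5.5,interpolation=cv2.INTER_CUBIC))
E
```

```text
clock: 65.4
tcp_pos: [0.4724, -0.1676, 0.1553]
tool_rot: [-1.444, -0.724, 0.726]
wrist_force: [0.3, 0.6, -0.3]
width: 0.0425
clock: 66.03
tcp_pos: [0.4727, -0.1678, 0.156]
tool_rot: [-1.254, -1.134, 1.135]
wrist_force: [0.5, 0.0, 0.1]
width: 0.0428
pos [ 472.7 -167.8  156. ] phi 84.2 tilt 0.06 shift [ -0.5 101.5   0.3] turn -0.3 F [0.5 0.  0.1] w 42.8
```

View pics/t15.png

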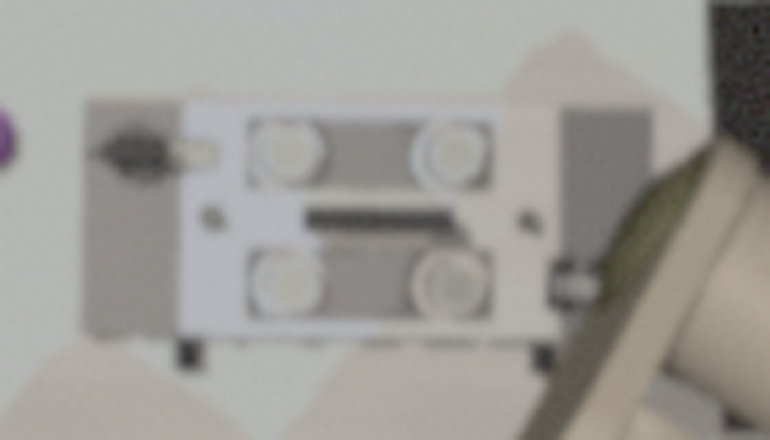

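Looks right: the left tongue is over the plate at crop px (195,153), in line with its mark at (92,153), and both pins and all cups are through the plate. Now the right collar.

```bash
python3 -m creep '[-0.4,30,0.3,-0.3, 0,30,0,0, 0,25,0,0, 0,15,0,0, 0,0,0,0, 0,0,0,0]'; python3 -m creep '[0,0,0,0, 0,0,0,0, 0,0,0,0, 0,0,0,0]' -1 30; python3 - <<'E'
from h import *
go(.4723,-.1682,.0545,84.5);print(r.get_obs()["ft_torque"])
E
```

```text
clock: 66.97
tcp_pos: [0.4731, -0.1686, 0.0575]
tool_rot: [-1.253, -1.142, 1.141]
wrist_force: [0.3, 0.5, 1.2]
width: 0.043
clock: 67.47
tcp_pos: [0.4729, -0.1679, 0.0573]
tool_rot: [-1.252, -1.142, 1.14]
wrist_force: [-0.5, 4.7, 5.0]
width: 0.0116
pos [ 472.9 -167.9   57.3] phi 84.7 tilt 0.06 shift [-0.3  2.8  0.6] turn 0.2 F [-0.5  4.7  5. ] w 11.6
[ 0.7008163   0.03627945 -0.09388924]
```

```bash
python3 -m creep '[0.6,0,0.5,10, 0,0,0,10, 0,0,0,10, 0,0,0,10, 0,0,0,10, 0,0,0,10, 0,0,0,10, 0,0,0,10, 0,0,0,4.4, 0,0,0,0]'; python3 - <<'E'
from h import *
go(.4723,-.1682,.0545,0.3);print(r.get_obs()["ft_torque"])
E
python3 -m creep '[0,0,0,0, 0,0,0,0]'; python3 - <<'E'
from h import *
go(.4723,-.1682,.0545,0.3)
E
```

```text
clock: 68.72
tcp_pos: [0.4725, -0.1681, 0.0573]
tool_rot: [-1.572, -0.006, 0.004]
wrist_force: [-0.6, -0.9, 5.5]
width: 0.0115
pos [ 472.5 -168.1   57.3] phi 0.4 tilt 0.09 shift [-0.2  2.8 -0.1] turn 0.1 F [-0.6 -0.9  5.5] w 11.5
[-0.11089939  0.26805051 -0.04692052]
clock: 68.97
tcp_pos: [0.4725, -0.1681, 0.0573]
tool_rot: [-1.572, -0.007, 0.005]
wrist_force: [-0.6, -1.0, 5.9]
width: 0.0113
pos [ 472.5 -168.1   57.3] phi 0.4 tilt 0.09 shift [-0.2  2.8 -0.1] turn 0.1 F [-0.6 -1.   5.9] w 11.3
```

```bash
python3 -m creep '[0,0,0,0, 0,0,0,0, 0,0,0,0, 0,-30,0,0, 0,-40,0,0, 0,-40,0,0, 0,0,0,0, 0,0,0,0]' 0; python3 -m creep '[-5,-10,-50,0, -20,-5,-50,0, -30,0,-50,0, -30,0,-50,0, -30,0,-50,0, -30,0,-50,0, 0,0,0,0, 0,0,0,0]'; python3 - <<'E'
from h import *
from meas import avg
for c,b,s in(("side",(270,150,420,260),5),("top",(250,200,390,280),5.5)):
    im=avg(c,5);cv2.imwrite(f"pics/{c}16.png",cv2.resize(np.clip(255*(im["color"]/255)**.5,0,255).astype(np.uint8)[b[1]:b[3],b[0]:b[2],::-1],None,fx=s,fy=s,interpolation=cv2.INTER_CUBIC))
snap("top","topF",None,1,.6)
E
```

```text
clock: 69.97
tcp_pos: [0.4717, -0.1674, 0.1657]
tool_rot: [-1.57, -0.004, 0.005]
wrist_force: [0.4, -0.1, -0.4]
width: 0.0428
clock: 70.97
tcp_pos: [0.3289, -0.4677, 0.1803]
tool_rot: [-1.568, -0.004, 0.005]
wrist_force: [-0.2, -0.3, 0.7]
width: 0.0426
```

View pics/side16.png

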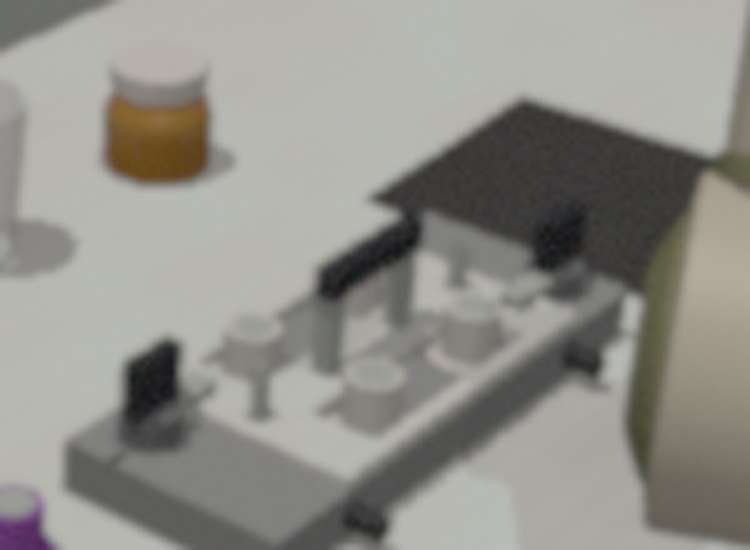

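View pics/top16.png

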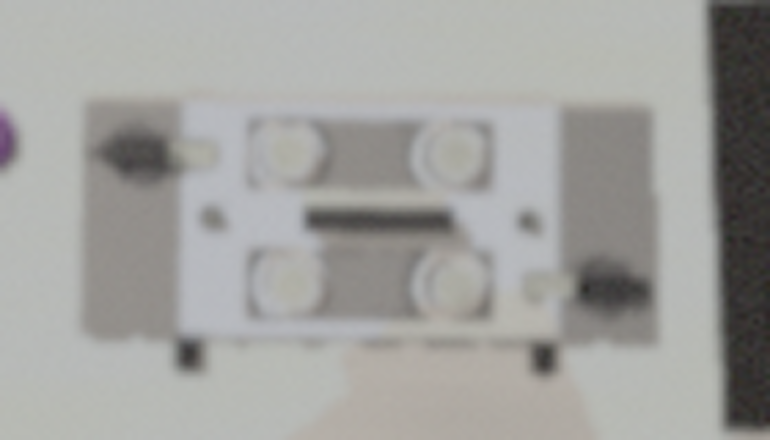

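View pics/topF.png

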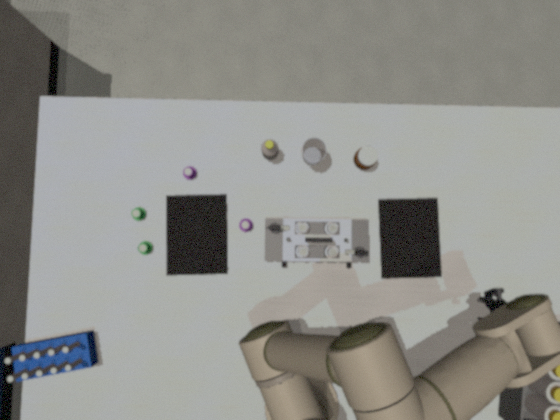

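Both tongues lie over the plate, at top crop px (195,153) and (545,287), with the bars in line with the marks. I'll do a last flatness check from the depth images, then hand in.

```bash
python3 - <<'E'
from meas import *
for n in ("top","side"):
    im=avg(n,8)
    for dx,dy in [(0,-70),(0,70),(-60,-95),(60,-95),(-60,98),(60,60),(-60,60),(60,0),(-60,0)]:
        c=proj(im,[.507+dx/1000,-.038+dy/1000,.038]); print(n,dx,dy,(deproj(im,c)*1000).round(1)[2],end="; ")
    print()
T=avg("top",4)
for cc in [(255+0,0)]: pass
for nm,ax,tg in(("L",(.542,.0925),(250+195/5.5,200+153/5.5)),("R",(.4724,-.168),(250+545/5.5,200+287/5.5))):
    p=onz(T,tg,.046)[:2]+[.0012,.0003]; print(nm,(p-ax)*1000)
E
```

```text
top 0 -70 36.0; top 0 70 37.3; top -60 -95 37.8; top 60 -95 37.1; top -60 98 37.1; top 60 60 36.7; top -60 60 37.2; top 60 0 37.8; top -60 0 38.5; 
side 0 -70 38.8; side 0 70 38.2; side -60 -95 37.7; side 60 -95 101.3; side -60 98 39.7; side 60 60 38.6; side -60 60 38.0; side 60 0 38.2; side -60 0 37.9; 
L [ -0.8 -34.4]
R [-1.4 32. ]
```

```bash
python3 - <<'E'
from h import *
print(r.get_obs()["clock"]); print(r.close_job())
E
```

```text
72.525
the job is handed in; nothing more can be done
None
```

The job is done and handed in at 72.5 s, with the gripper well away from everything. No verdict is reported back.

I swung both collars clear to about 84°. I then set the four white cups into their own pockets, lowered the plate over the pins, and turned both collars back to their marks. I did not touch the bottle, beaker, jar, or the green and purple look-alikes.

**Last checks:**
- **Cups:** all four met the pocket floor at the expected height and show through the plate's slots.
- **Plate:** its top reads about 36–40 mm above the bench in both cameras, against 38 mm expected, which fits it lying flush. One side-camera sample read 101 mm. It was at the (+60, -95) mm corner, and I took it to be something standing in front of the plate there. The top camera read 37.1 mm at the same spot.
- **Collars:** both ended at a gripper angle of 0.4°, against a block angle of about 0.3°. The image puts the tongues within about 1 to 2.5° of straight, which is roughly the measuring error.

**Disagreement:** the top camera read about 1.2 mm short in x compared with gripping the collars, so I corrected for that.

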